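# Stow the hydraulic hand pump

### The job

Put the hydraulic hand pump away: first turn the bar handle of its leaning release valve until its pointer stands in line with the raised rib on the dial. Then take the loose pump bar from its timber rest and clip it into the two forks on top of the pump, about centred on them: push it fully home so that the sprung catch closes over it, and let go. Leave the bolt, tin, socket and wrench where they are.

Things in the scene. Friction and masses are not known exactly. Their poses are not given: they have to be found in the camera images.
- valve_grip (a point): Release valve's steel bar handle, 66 long, 11 wide, 16 tall, on a spindle leaning 38 degrees from vertical to the pump's front. Point: middle of the bar, on the spindle axis, 31 above the 116-diameter dial (bar's underside: 23 above it). z = spindle axis, outward; x = along the bar, towards the end under which a narrow pointer tongue (reaching 41 from the axis, 7 above the dial) lies.
- release_valve (a joint): Angle of the valve handle, rad; grows anticlockwise seen looking onto the dial. Stiff (0.08 N m); it stays where it is left.
- index_rib (a point): White raised rib on the dial, 15 long (radially), 5 wide, 9 tall: the wanted opening, set anew each time. Point: middle of its top, 47 from the spindle axis. x = radially outward along the rib, z = spindle axis outward.
- index_ring (a joint): Angle of the rib about the spindle, rad, same zero and sense as joint release_valve: handle and rib are in line when the two are equal.
- clip_seat (a point): Fork clip on top of the grey pump reservoir (340 long, 100 wide). Point: middle of the bar's axis when fully seated and centred, midway between the two forks, 36 above the reservoir. y = along the seated bar, z = up, -x = pump's front (valve side). Steel forks at y = +55 and -55, each 12 thick; slot 21 wide, open upwards, tall flared cheek (to 40 above this point) on the -x side.
- spring_catch (a joint): Sprung catch on the +x side of both forks, rad: 0 closed; its sloped noses (10 to 42 above clip_seat) are pushed back to about 0.15 by the bar coming down (5 to 20 N), then spring to 0 over the seated bar. Between the forks 98 is clear for fingers, down to 28 below clip_seat.
- pump_bar: Loose round steel bar 300 long, 18 diameter, 0.35 kg, with a black rubber sleeve (24 diameter, 58 long) on its -x end. Origin: middle of the bar, on its axis; x along the bar. It lies level in a timber rest, axis 59 above the bench, 110 free between the rest's blocks about its middle and 47 below its axis. May be clipped either way round.
- bar_rest: Fixed timber rest on the bench, board 170 by 75 by 12 thick with two notched blocks (at x = +65 and -65, each 20 long, 50 wide) reaching 60 high. Origin: centre of its underside; x along the bar.
- track_bolt: Bystander: big square-headed bolt with nut lying on the bench, 107 long, 40 square. Origin under its middle; x along it.
- grease_tin: Bystander: plain tin, 74 diameter, 100 high. Origin: centre of underside.
- impact_socket: Bystander: dark steel socket, 48 diameter, 60 high, standing. Origin: centre of underside.
- wrench: Bystander: wrench lying on the bench, about 200 long, x along it.

How it is judged:
By the outcome, as a careful person would: the job done as asked, in the order asked, and still so for the second after the job is handed in, with the robot touching nothing.
It also fails if it takes over 54 s, if anything falls off the work surface, if the arm or the gripper's body presses on something with over 40 N, if the wrist force passes 120 N, or if a joint passes its speed limit or range.

### The arm

A 6-joint arm with a two-finger parallel gripper is mounted at the origin on the work surface. World frame = base frame: x ahead of the robot, y to its left, z up, the work surface at z = 0. Lengths are in mm, angles in rad, forces in N, time in s.
With the tool pointing down it reaches from about 325 to 875 mm from the base axis. Payload 4.4 kg.
Tool frame: the origin (TCP) lies at the very end of the fingers, on their centre line; the grasp point (between the pads) lies behind it (env.grip_point_offset is the z of the grasp point in the tool frame, in mm); z points along the fingers, y is the line along which they close (so a half turn about z gives the same grasp; the last joint's range is limited). The gripper opens to 85 mm and grips with 20 to 120 N. Pads are 22 mm wide; open, the fingers measure 114 mm over their backs; the gripper's body (76 mm by 85 mm) begins 54 mm behind the grasp point. The pads swing forward as they close: fully open they stand 13 mm farther back than shut.
Start: joints at [0.99, 0.207, 1.542, -0, 1.393, -0.15], TCP at [240.128, 522.461, 200.982] pointing down, gripper open.
Joint ranges: [-2.73, 2.73], [-0.86, 2.22], [0.23, 2.46], [-1.11, 4.25], [0.08, 2.63], [-2.82, 2.82]. Speed limits (rad/s): [2.79, 2.79, 3.14, 3.14, 3.14, 3.14].

### API

Orientations are given as a unit quaternion [x, y, z, w].
In Python, from station import env gives the robot as it stands. The module is installed in compiled form; this text tells all that it offers.
- The arm moves only by the shell command python3 -m inch 'ROWS' [FORCE]. ROWS is JSON, a list of rows, each an object with "delta_pos": the shift along the world's x, y, z in cm, a list of three; "rot": the turn, a rotation vector about the world's x, y, z in rad, a list of three; "claw": the opening, from 0 (shut) to 1 (fully open). In form: [{"delta_pos": [tx, ty, tz], "rot": [rx, ry, rz], "claw": claw}, ...]. A call has 1 to 10 rows; each row shifts and turns the commanded pose from where the row before left it; what a row does not reach is not made up. A row lasts 1/10 s, in which the tool goes at most 50 mm and 8.59 degrees, less where a joint would pass 70% of its speed; a pose out of reach is approached as far as the arm can. A call is refused whole if a number of a shift passes 5 or a number of a turn 0.15, either way. A call with a gripper value outside its range is refused whole. The fingers move at their own pace and stop on an object; FORCE is the grip in N (left out, the last holds). Time passes only in rows, so rows that do not move let the fingers close. It gives the time, the measured TCP pose, the force, the opening and the grip force at its end, in the units of the state.
- env.get_obs(): the state, without advancing time (a new reading comes with each control period).
- env.grab_frame(name): name is "side" or "top"; returns the picture (480x640x3 uint8, blue, green, red); there is no depth.
- env.calibration(name): a dict with "fx", "fy", "cx", "cy" (pixels), "extrinsics" (4x4, takes a point from world to camera coordinates). Camera axes: x right, y down, z forward; pixel columns grow to the right and rows downward; lengths in mm; the calibration is good to about 2 mm. A picture is of the moment at which its call begins. calibration takes no time and is no camera call.
- env.close_job(): hands the job in; it is judged then, once.
The state is a dict: "time": time; "joints": joint angles; "joint_velocities": joint speeds; "joint_efforts": joint torques, N m; "position": TCP position; "tcp_rot": TCP orientation; "wrist_force": force on the tool from outside, world axes, zero at the start; "moment": the same for the moment, N m; "width": opening from 0.0 (shut) to 1.0 (fully open); "finger_force": force on a finger pad.
Only numpy, scipy, OpenCV 4.12 (cv2) and the standard library are available. Lean on these libraries where they do the work, as an engineer would, in place of code of your own. Each camera call takes 0.05 s, during which the arm holds its last target. There are 200 camera calls.

## Working session

There is one attempt and no reset: what is moved stays moved. The work goes in short steps, Python scripts to look and compute and a shell command to move; the robot and the scene stay as the last step left them, time stands still between calls to the robot, and variables do not carry over. Pictures are saved under pics/ and viewed, at most 10 in all, crops included, and the job is handed in when it is done.

```bash
mkdir -p pics; cat > h.py <<'E'
import numpy as np, cv2
from station import env
from scipy.spatial.transform import Rotation as R
def cal(n):
    c=env.calibration(n); K=np.array([[c['fx'],0,c['cx']],[0,c['fy'],c['cy']],[0,0,1]]); return K,np.array(c['extrinsics'])
def ray(n,uv):
    K,E=cal(n); d=E[:3,:3].T@np.linalg.inv(K)@[uv[0],uv[1],1]; return -E[:3,:3].T@E[:3,3], d/np.linalg.norm(d)
def plane(n,uv,z):
    o,d=ray(n,uv); return o+d*(z-o[2])/d[2]
def tri(a,b):
    o1,d1=ray('side',a);o2,d2=ray('top',b)
    s=np.linalg.lstsq(np.c_[d1,-d2],o2-o1,rcond=None)[0]
    p,q=o1+s[0]*d1,o2+s[1]*d2; return (p+q)/2,np.linalg.norm(p-q)
def proj(n,p):
    K,E=cal(n); c=E[:3,:3]@np.array(p)+E[:3,3]; u=K@c; return u[:2]/u[2]
E
python3 - <<'E'
from h import *
for n in('side','top'):
    cv2.imwrite(f'pics/{n}0.png',env.grab_frame(n)); K,E=cal(n); print(n,K[0,0],K[:2,2],(-E[:3,:3].T@E[:3,3]).round(),E[:3,:3].round(2).tolist())
print(env.get_obs(),env.grip_point_offset)
E
```

```text
side 497.6405201742541 [312.29530055 236.702093  ] [ -12. -644.  759.] [[0.75, -0.66, -0.02], [-0.42, -0.45, -0.79], [0.51, 0.6, -0.62]]
top 504.57037248436745 [327.81731876 239.32958126] [ 436.    9. 1330.] [[-0.0, -1.0, -0.0], [-0.99, 0.0, -0.1], [0.1, 0.0, -0.99]]
{'time': 0.1, 'joints': array([ 9.89507261e-01,  2.07401382e-01,  1.54283103e+00,  1.70858751e-05,
        1.39353425e+00, -1.50520461e-01]), 'joint_velocities': array([-0.00041924, -0.00201706, -0.00438203, -0.00018307, -0.00081723,
        0.00017764]), 'joint_efforts': array([ 2.28183040e-05, -3.84092975e+01, -2.92550951e+01, -2.33534529e-04,
        4.83485070e-03,  1.91659296e-05]), 'position': array([239.69117403, 521.81412974, 199.89470119]), 'tcp_rot': array([ 2.13724221e-01,  9.76893431e-01, -1.01203653e-03, -3.96774653e-04]), 'wrist_force': array([-0.33377627, -0.14794895,  0.63874266]), 'moment': array([-0.03163367, -0.02063049, -0.03971093]), 'finger_force': 0.0, 'width': 0.9984603209613391} -18.700000000000003
```

View pics/side0.png

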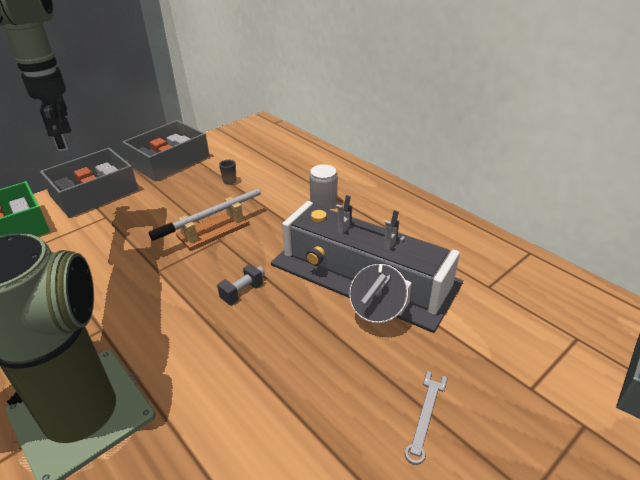

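View pics/top0.png

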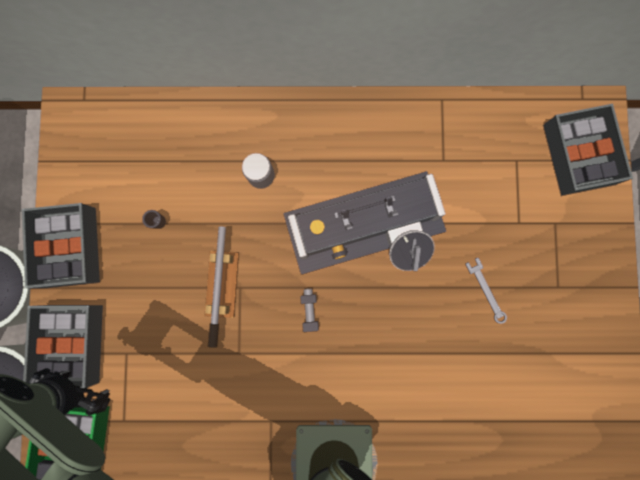

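Side view: bar from (152,234) to (260,193), dial about (379,293), forks about (346,215) and (392,230). Top view: bar from (213,345) to (223,228), dial about (411,251), forks about (347,217) and (391,206). I'll zoom in next.

```bash
python3 - <<'E'
import cv2,numpy as np
s=cv2.imread('pics/side0.png');t=cv2.imread('pics/top0.png')
def c(i,x,y,w,h,k): return cv2.resize(i[y:y+h,x:x+w],None,fx=k,fy=k,interpolation=cv2.INTER_CUBIC)
a=c(s,340,255,80,75,5);b=c(t,380,220,80,60,5)
# 400x375, 400x300 ; forks
d=c(s,320,190,100,56,4);e=c(t,325,185,100,75,4)
o=np.zeros((600,800,3),np.uint8)
o[:375,:400]=a;o[:300,400:]=b;o[376:600,:400]=d;o[300:600,400:]=e
cv2.imwrite('pics/z0.png',o)
E
```

```text
(no output)
```

View pics/z0.png

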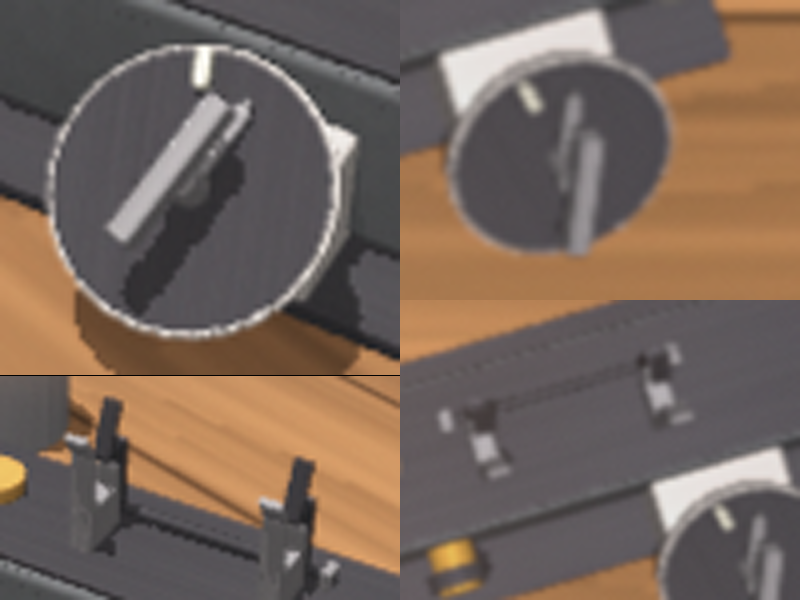

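```bash
cat > m.py <<'E'
from h import *
A=lambda x,y:(340+(x+.5)/5-.5,255+(y+.5)/5-.5)
B=lambda x,y:(380+(x-400+.5)/5-.5,220+(y+.5)/5-.5)
D=lambda x,y:(320+(x+.5)/4-.5,190+(y-376+.5)/4-.5)
E_=lambda x,y:(325+(x-400+.5)/4-.5,185+(y-300+.5)/4-.5)
E
python3 - <<'E'
from m import *
def t(n,a,b):
    p,e=tri(a,b); print(n,p.round(1),round(e,1)); return p
c=t('dial',A(192,192),B(561,151)); r=t('rib',A(202,67),B(530,97))
b1=t('barend1',A(213,100),B(592,136));b2=t('barend2',A(118,234),B(580,248))
p=t('tongue',A(248,103),B(574,97))
f1=t('cheekL',D(78,440),E_(498,470)); f2=t('cheekR',D(272,505),E_(682,417))
t('noseL',D(110,405),E_(482,413));t('noseR',D(303,465),E_(657,365))
t('barTip',(260,193),(223,228));t('barend',(152,234),(213,345))
t('cap',(319,216),(318,227))
d=f1-f2; print('yaw',np.degrees(np.arctan2(-d[0],d[1])), np.linalg.norm(d))
print('rib-dial',np.linalg.norm(r-c),'bar',np.linalg.norm(b1-b2))
# masks: reservoir long edge in top; bar
for n in('side','top'):
    im=cv2.imread(f'pics/{n}0.png'); w=(im.min(2)>195).astype(np.uint8)
    cs,_=cv2.findContours(w,0,1)
    for k in cs:
        if cv2.contourArea(k)>60: print(n,[x for x in cv2.boundingRect(k)],cv2.approxPolyDP(k,2,True).reshape(-1,2).tolist()[:8])
E
```

```text
dial [ 536.3 -195.7   72.3] 5.0
rib [ 560.  -175.3  109.8] 4.0
barend1 [ 538.6 -201.5  123.6] 7.1
barend2 [ 487.4 -201.9   87.3] 4.7
tongue [ 561.  -197.9  105.3] 2.6
cheekL [581.  -35.9 177.8] 2.9
cheekR [ 611.6 -141.9  178. ] 3.3
noseL [613.6 -26.6 180.2] 3.5
noseR [ 643.8 -129.7  179.6] 2.5
barTip [596.6 279.8  52.1] 1.1
barend [301.9 297.6  61.6] 2.9
cap [590.   37.3 108.8] 3.2
yaw 16.078781589208894 110.3145958028199
rib-dial 48.84070813526906 bar 62.78773472818926
side [434, 250, 25, 32] [[458, 251], [451, 251], [434, 279], [442, 279]]
side [283, 201, 29, 24] [[311, 202], [307, 201], [283, 223], [288, 224]]
side [311, 165, 25, 13] [[311, 169], [314, 175], [321, 177], [330, 176], [335, 172], [329, 165], [317, 165]]
top [0, 289, 27, 37] [[26, 289], [15, 311], [0, 325], [17, 312]]
top [0, 247, 24, 29] [[0, 247], [15, 259], [23, 275], [23, 267], [19, 260]]
top [389, 223, 33, 19] [[419, 223], [389, 231], [391, 240], [403, 231], [420, 230]]
top [289, 216, 16, 40] [[290, 216], [298, 249], [302, 255], [304, 252], [293, 216]]
top [427, 175, 17, 40] [[429, 175], [427, 176], [441, 214], [443, 211], [438, 194]]
top [243, 154, 26, 25] [[253, 154], [244, 161], [243, 169], [249, 177], [259, 178], [265, 174], [268, 165], [264, 157]]
```

```bash
cat > val.py <<'E'
from h import *
yaw=np.radians(15.7)
xp=np.array([np.cos(yaw),np.sin(yaw),0]);yp=np.array([-np.sin(yaw),np.cos(yaw),0]);z=np.array([0,0,1.])
th=np.radians(38); n=np.cos(th)*z-np.sin(th)*xp; u=np.cos(th)*xp+np.sin(th)*z
c=np.array([536.3,-195.7,72.8])
E
python3 - <<'E'
from val import *
from m import *
for nm in('bar',):
    a=np.radians(-12.4); bx=np.cos(a)*u+np.sin(a)*yp
    o=env.get_obs(); R0=R.from_quat(o['tcp_rot'])
    for s in(1,-1):
        y=s*np.cross(n,bx); T=R.from_matrix(np.c_[np.cross(y,-n),y,-n]); v=(T*R0.inv()).as_rotvec()
        print(s,v.round(3),np.linalg.norm(v),T.as_quat().round(4))
    pre=c+95*n; print('pre',pre.round(1),'delta cm',((pre-o['position'])/10).round(2),'n',n.round(3))
for q in ((485,440),(660,393)): print('slot',plane('top',E_(*q),129).round(1))
im=cv2.cvtColor(cv2.imread('pics/top0.png'),cv2.COLOR_BGR2HSV)
pts=[]
for r in range(230,344):
    row=im[r,205:232]; k=np.where(row[:,1]<70)[0]
    if len(k)>3: pts.append((205+(k[0]+k[-1])/2,r,len(k)))
pts=np.array(pts); print(pts[::12])
l=np.polyfit(pts[:,1],pts[:,0],1); print(l)
for r in (227.5,287,346): print(plane('top',(np.polyval(l,r),r),59).round(1))
E
```

```text
1 [ 0.022 -0.67   0.471] 0.8192817613260331 [-0.0272  0.9451  0.079   0.3158]
-1 [ 0.895  0.024 -2.527] 2.680921402239029 [ 0.9451  0.0272  0.3158 -0.079 ]
pre [ 480.  -211.5  147.7] delta cm [ 24.03 -73.33  -5.22] n [-0.593 -0.167  0.788]
slot [606.5 -31.1 129. ]
slot [ 634.9 -136.5  129. ]
[[221.5 230.    8. ]
 [220.5 242.    8. ]
 [219.  254.    7. ]
 [219.  266.    7. ]
 [218.  278.    7. ]
 [217.  290.    7. ]
 [216.  302.    7. ]
 [215.  314.    7. ]]
[-8.15019597e-02  2.40223411e+02]
[596.6 282.   59. ]
[446.1 291.1  59. ]
[300.5 299.9  59. ]
```

```bash
python3 -m inch '[{"delta_pos":[1.5,-4.5,1],"rot":[0,0,0],"claw":0.4},{"delta_pos":[1.5,-4.5,1],"rot":[0,0,0],"claw":0.4},{"delta_pos":[1.5,-4.5,1],"rot":[0,0,0],"claw":0.4},{"delta_pos":[1.5,-4.5,1],"rot":[0,0,0],"claw":0.4},{"delta_pos":[1.5,-4.5,1],"rot":[0,0,0],"claw":0.4},{"delta_pos":[1.5,-4.5,0],"rot":[0.002,-0.067,0.047],"claw":0.4},{"delta_pos":[1.5,-4.5,0],"rot":[0.002,-0.067,0.047],"claw":0.4},{"delta_pos":[1.5,-4.5,0],"rot":[0.002,-0.067,0.047],"claw":0.4},{"delta_pos":[1.5,-4.5,0],"rot":[0.002,-0.067,0.047],"claw":0.4},{"delta_pos":[1.5,-4.5,0],"rot":[0.002,-0.067,0.047],"claw":0.4}]' 40
python3 -m inch '[{"delta_pos":[1.5,-4.5,0],"rot":[0.002,-0.067,0.047],"claw":0.4},{"delta_pos":[1.5,-4.5,0],"rot":[0.002,-0.067,0.047],"claw":0.4},{"delta_pos":[1.5,-4.5,0],"rot":[0.002,-0.067,0.047],"claw":0.4},{"delta_pos":[1.5,-4.5,0],"rot":[0.002,-0.067,0.047],"claw":0.4},{"delta_pos":[1.5,-4.5,0],"rot":[0.002,-0.067,0.047],"claw":0.4},{"delta_pos":[1.5,-4.5,-2],"rot":[0,0,0],"claw":0.4},{"delta_pos":[0,-1,-3],"rot":[0,0,0],"claw":0.4},{"delta_pos":[0,0,-3],"rot":[0,0,0],"claw":0.4},{"delta_pos":[0,0,0],"rot":[0,0,0],"claw":0.4},{"delta_pos":[0,0,0],"rot":[0,0,0],"claw":0.4}]'
python3 - <<'E'
from val import *
o=env.get_obs();p=o['position'];print(o['time'],p,o['tcp_rot'].round(4),o['joints'].round(2))
d=p-c;print('along n',d@n,'u',d@u,'y',d@yp)
a=np.radians(-12.4); bx=np.cos(a)*u+np.sin(a)*yp;y=np.cross(n,bx);T=R.from_matrix(np.c_[np.cross(y,-n),y,-n])
print((T*R.from_quat(o['tcp_rot']).inv()).as_rotvec())
for k in(95,15): print((c+k*n-p)/10)
S=env.grab_frame('side');Tt=env.grab_frame('top')
q=np.zeros((400,800,3),np.uint8)
q[:,:400]=cv2.resize(S[220:320,320:420],(400,400),interpolation=cv2.INTER_CUBIC);q[:,400:]=cv2.resize(Tt[180:280,360:460],(400,400),interpolation=cv2.INTER_CUBIC)
cv2.imwrite('pics/v1.png',q)
E
```

```text
time: 1.1
position: [388.7, 75.3, 250.8]
tcp_rot: [0.096, 0.982, 0.04, 0.16]
wrist_force: [0.9, 0.6, 0.9]
width: 0.402
finger_force: 0.0
time: 2.1
position: [468.2, -166.2, 170.0]
tcp_rot: [-0.008, 0.955, 0.078, 0.287]
wrist_force: [-0.1, -0.3, 0.5]
width: 0.403
finger_force: 0.0
2.1 [ 468.19575075 -166.20810424  170.03408354] [-0.0079  0.9549  0.0779  0.2865] [-0.91 -0.18  2.14  0.66  1.04 -2.8 ]
along n 112.07306337506108 u 14.487351837483729 y 46.82064485336632
[-0.00682894 -0.06459103  0.03315344]
[ 1.17984883 -4.53187314 -2.23730619]
[ 5.92138659 -3.19908698 -8.54139222]
```

View pics/v1.png

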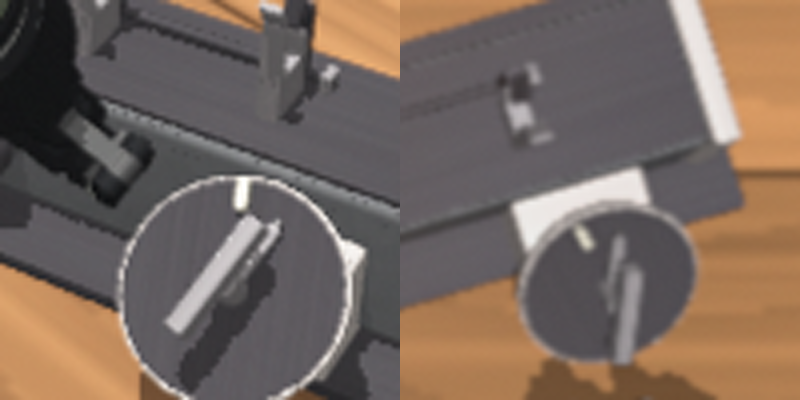

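The valve still has to turn about 29° anticlockwise. The fingers are still short of the valve, and joint 6 is at its limit, so I'll take the same grasp half a turn round.

```bash
python3 -m inch '[{"delta_pos":[0.06,-0.22,-0.1],"rot":[0.088,0.025,-0.117],"claw":0.4},{"delta_pos":[0.06,-0.22,-0.1],"rot":[0.088,0.025,-0.117],"claw":0.4},{"delta_pos":[0.06,-0.22,-0.1],"rot":[0.088,0.025,-0.117],"claw":0.4},{"delta_pos":[0.06,-0.22,-0.1],"rot":[0.088,0.025,-0.117],"claw":0.4},{"delta_pos":[0.06,-0.22,-0.1],"rot":[0.088,0.025,-0.117],"claw":0.4},{"delta_pos":[0.06,-0.22,-0.1],"rot":[0.088,0.025,-0.117],"claw":0.4},{"delta_pos":[0.06,-0.22,-0.1],"rot":[0.088,0.025,-0.117],"claw":0.4},{"delta_pos":[0.06,-0.22,-0.1],"rot":[0.088,0.025,-0.117],"claw":0.4},{"delta_pos":[0.06,-0.22,-0.1],"rot":[0.088,0.025,-0.117],"claw":0.4},{"delta_pos":[0.06,-0.22,-0.1],"rot":[0.088,0.025,-0.117],"claw":0.4}]' >/dev/null
python3 -m inch '[{"delta_pos":[0.06,-0.22,-0.1],"rot":[0.088,0.025,-0.117],"claw":0.4},{"delta_pos":[0.06,-0.22,-0.1],"rot":[0.088,0.025,-0.117],"claw":0.4},{"delta_pos":[0.06,-0.22,-0.1],"rot":[0.088,0.025,-0.117],"claw":0.4},{"delta_pos":[0.06,-0.22,-0.1],"rot":[0.088,0.025,-0.117],"claw":0.4},{"delta_pos":[0.06,-0.22,-0.1],"rot":[0.088,0.025,-0.117],"claw":0.4},{"delta_pos":[0.06,-0.22,-0.1],"rot":[0.088,0.025,-0.117],"claw":0.4},{"delta_pos":[0.06,-0.22,-0.1],"rot":[0.088,0.025,-0.117],"claw":0.4},{"delta_pos":[0.06,-0.22,-0.1],"rot":[0.088,0.025,-0.117],"claw":0.4},{"delta_pos":[0.06,-0.22,-0.1],"rot":[0.088,0.025,-0.117],"claw":0.4},{"delta_pos":[0.06,-0.22,-0.1],"rot":[0.088,0.025,-0.117],"claw":0.4}]' >/dev/null
cat > st.py <<'E'
import sys
from val import *
o=env.get_obs();p=o['position'];print(o['time'],p.round(1),o['joints'].round(2),o['wrist_force'].round(1),o['moment'].round(2),round(o['width'],3),o['finger_force'])
d=p-c;print('along n',d@n,'u',d@u,'y',d@yp)
a=np.radians(float(sys.argv[1])); bx=np.cos(a)*u+np.sin(a)*yp;y=-np.cross(n,bx);T=R.from_matrix(np.c_[np.cross(y,-n),y,-n])
print('rot',(T*R.from_quat(o['tcp_rot']).inv()).as_rotvec().round(3))
for k in(95,50,14): print(k,((c+k*n-p)/10).round(2))
E
python3 st.py -12.4
```

```text
4.2 [ 481.6 -211.8  152.8] [-1.04 -0.04  2.12  0.84  1.05 -0.1 ] [ 0.2  0.6 -0.6] [-0.12  0.3  -0.02] 0.397 0.0
along n 98.11695081748171 u 4.292216505374363 y -0.7361660565279085
rot [ 0.054  0.079 -0.107]
95 [-0.16  0.03 -0.51]
50 [ 2.51  0.78 -4.06]
14 [ 4.64  1.38 -6.89]
```

```bash
python3 -m inch '[{"delta_pos":[0.42,0.13,-0.68],"rot":[0.027,0.04,-0.053],"claw":0.4},{"delta_pos":[0.42,0.13,-0.68],"rot":[0.027,0.04,-0.053],"claw":0.4},{"delta_pos":[0.42,0.13,-0.68],"rot":[0,0,0],"claw":0.4},{"delta_pos":[0.42,0.13,-0.68],"rot":[0,0,0],"claw":0.4},{"delta_pos":[0.42,0.13,-0.68],"rot":[0,0,0],"claw":0.4},{"delta_pos":[0.42,0.13,-0.68],"rot":[0,0,0],"claw":0.4},{"delta_pos":[0,0,0],"rot":[0,0,0],"claw":0.4}]'; python3 st.py -12.4
python3 - <<'E'
from h import *
S=env.grab_frame('side');Tt=env.grab_frame('top')
q=np.zeros((400,800,3),np.uint8)
q[:,:400]=cv2.resize(S[220:320,320:420],(400,400),interpolation=cv2.INTER_CUBIC);q[:,400:]=cv2.resize(Tt[200:280,370:450],(400,400),interpolation=cv2.INTER_CUBIC)
cv2.imwrite('pics/v2.png',q)
E
```

```text
time: 4.9
position: [505.3, -202.1, 108.1]
tcp_rot: [0.946, 0.029, 0.314, -0.082]
wrist_force: [-0.2, 0.4, 0.5]
width: 0.396
finger_force: 0.0
4.9 [ 505.3 -202.1  108.1] [-0.93  0.06  2.1   0.82  0.91  0.08] [-0.2  0.4  0.5] [-0.08  0.26  0.02] 0.396 0.0
along n 47.21349878228098 u -3.1659701555138433 y 2.2605095357626706
rot [-0.004 -0.004 -0.005]
95 [-2.53 -0.95  3.96]
50 [ 0.14 -0.2   0.41]
14 [ 2.27  0.4  -2.42]
```

View pics/v2.png

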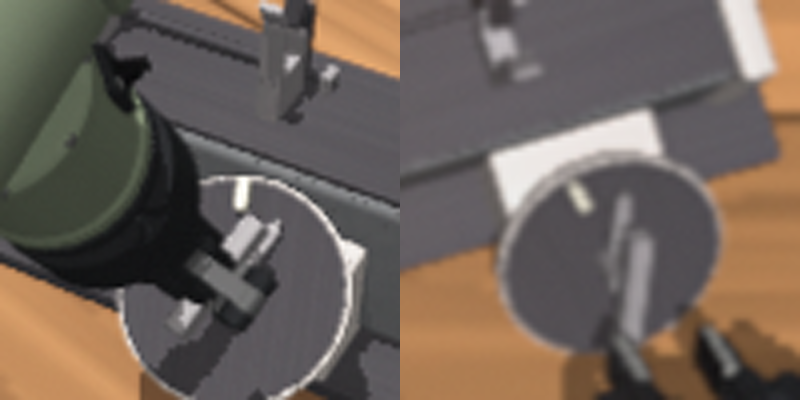

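```bash
python3 - <<'E'
from val import *
p=env.get_obs()['position']
for nm,q in(('tcp',p),('tcp at 14',p-33*n),('tcp corrected',c+14*n),('grip31',c+31*n),('bartop39',c+39*n)):
    s=proj('side',q);t=proj('top',q)
    print(nm,'side crop',((s-[320,220]+.5)*4).round(),'top crop',((t-[370,200]+.5)*5+[400,0]).round())
E
```

```text
tcp side crop [210. 276.] top crop [636. 313.]
tcp at 14 side crop [227. 290.] top crop [615. 276.]
tcp corrected side crop [232. 287.] top crop [617. 270.]
grip31 side crop [224. 280.] top crop [628. 289.]
bartop39 side crop [220. 276.] top crop [633. 298.]
```

```bash
python3 -m inch '[{"delta_pos":[0.4,-0.05,0],"rot":[0,0,0],"claw":0.5},{"delta_pos":[0.4,0.1,-0.5],"rot":[0,0,0],"claw":0.5},{"delta_pos":[0.4,0.1,-0.5],"rot":[0,0,0],"claw":0.5},{"delta_pos":[0.4,0.1,-0.5],"rot":[0,0,0],"claw":0.5},{"delta_pos":[0.4,0.1,-0.5],"rot":[0,0,0],"claw":0.5},{"delta_pos":[0.2,0.1,-0.3],"rot":[0,0,0],"claw":0.5},{"delta_pos":[0,0,0],"rot":[0,0,0],"claw":0.5}]'; python3 st.py -12.4
python3 - <<'E'
from h import *
S=env.grab_frame('side');Tt=env.grab_frame('top')
q=np.zeros((400,800,3),np.uint8)
q[:,:400]=cv2.resize(S[250:330,340:420],(400,400),interpolation=cv2.INTER_CUBIC);q[:,400:]=cv2.resize(Tt[200:280,370:450],(400,400),interpolation=cv2.INTER_CUBIC)
cv2.imwrite('pics/v3.png',q)
E
```

```text
time: 5.7
position: [527.6, -197.8, 85.7]
tcp_rot: [0.945, 0.029, 0.314, -0.081]
wrist_force: [0.2, -1.0, -0.7]
width: 0.5
finger_force: 0.0
5.7 [ 527.6 -197.8   85.7] [-0.88  0.13  2.08  0.86  0.84  0.06] [ 0.2 -1.  -0.7] [-0.08  0.28 -0.  ] 0.5 0.0
along n 15.696076234584314 u 0.8571531896339994 y 0.3226548483093996
rot [-0.003 -0.003 -0.005]
95 [-4.76 -1.37  6.2 ]
50 [-2.09 -0.62  2.65]
14 [ 0.04 -0.02 -0.19]
```

View pics/v3.png

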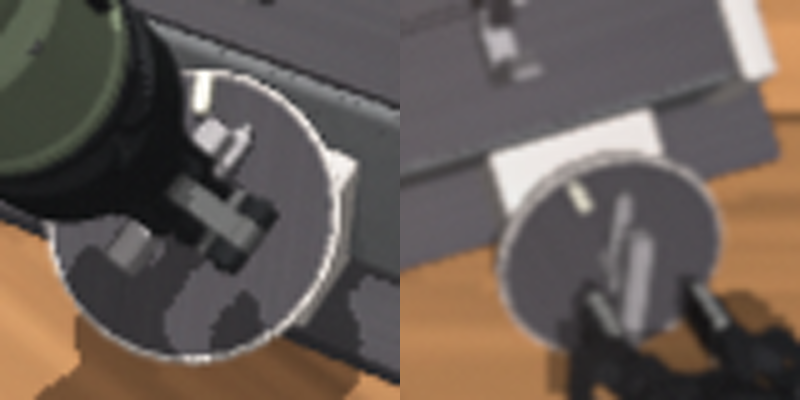

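The fingers straddle the bar in both views, with the bar at about (635,285) in the top crop. Closing now.

```bash
python3 -m inch '[{"delta_pos":[0,0,0],"rot":[0,0,0],"claw":0},{"delta_pos":[0,0,0],"rot":[0,0,0],"claw":0},{"delta_pos":[0,0,0],"rot":[0,0,0],"claw":0},{"delta_pos":[0,0,0],"rot":[0,0,0],"claw":0},{"delta_pos":[0,0,0],"rot":[0,0,0],"claw":0},{"delta_pos":[0,0,0],"rot":[0,0,0],"claw":0}]' 30; python3 st.py -12.4
```

```text
time: 6.4
position: [527.7, -198.6, 86.6]
tcp_rot: [0.945, 0.029, 0.315, -0.08]
wrist_force: [-0.3, -0.4, 0.2]
width: -0.002
finger_force: 0.0
6.4 [ 527.7 -198.6   86.6] [-0.88  0.13  2.08  0.86  0.84  0.06] [-0.3 -0.4  0.2] [-0.12  0.22 -0.04] -0.002 0.0
along n 16.452338807437492 u 1.308870437843276 y -0.4423424449615343
rot [-0.001 -0.002 -0.005]
95 [-4.77 -1.29  6.11]
50 [-2.1  -0.54  2.56]
14 [ 0.03  0.06 -0.27]
```

The gripper shut on nothing, so I'll look.

```bash
python3 - <<'E'
from h import *
S=env.grab_frame('side');Tt=env.grab_frame('top')
q=np.zeros((400,800,3),np.uint8)
q[:,:400]=cv2.resize(S[250:330,340:420],(400,400),interpolation=cv2.INTER_CUBIC);q[:,400:]=cv2.resize(Tt[200:280,370:450],(400,400),interpolation=cv2.INTER_CUBIC)
cv2.imwrite('pics/v4.png',q)
p=env.get_obs()['position'];s=proj('side',p);t=proj('top',p);print(((s-[340,250]+.5)*5).round(),((t-[370,200]+.5)*5+[400,0]).round())
E
```

```text
[191. 205.] [619. 271.]
```

View pics/v4.png

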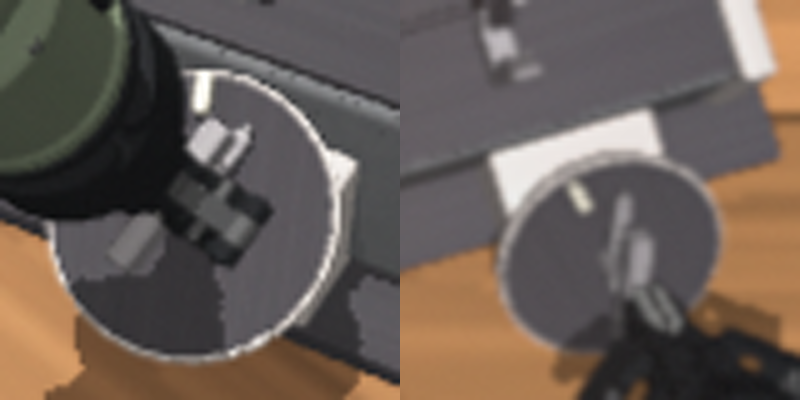

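```bash
python3 - <<'E'
from val import *
for q in([239.7,521.8,199.9],[239.7,521.8,219]): print(proj('side',q),proj('top',q))
R0=R.from_quat([.2137,.9769,-.001,-.0004]).as_matrix();print(R0.round(2))
# now: diff vs initial
p=env.get_obs()['position'];Rn=R.from_quat(env.get_obs()['tcp_rot']).as_matrix();print(Rn.round(2))
for nm in('side','top'):
    im=env.grab_frame(nm);cv2.imwrite(f'pics/{nm}5.png',im); i0=cv2.imread(f'pics/{nm}0.png')
    d=(cv2.absdiff(im,i0).max(2)>25); k=(im.max(2)<60)&d
    pr=proj(nm,p); b=proj(nm,p-50*Rn[:,2]); dr=(pr-b)/np.linalg.norm(pr-b)
    cs,_=cv2.findContours(d.astype(np.uint8),0,1); x=int(pr[0]);y=int(pr[1])
    print(nm,'tcp',pr.round(1),'50 back',b.round(1))
    for r in range(y-8,y+22):
        print(r,''.join('#' if d[r,cx] else '.' for cx in range(x-25,x+45)),' '.join('%d'%v for v in im[r,x-4:x+16].max(1))) if nm=='top' else None
E
```

```text
[ 71.2901693  155.91756076] [ 95.31810732 381.220271  ]
[ 68.67972356 148.64989286] [ 91.22839657 382.80034034]
[[-0.91  0.42 -0.  ]
 [ 0.42  0.91 -0.  ]
 [ 0.   -0.   -1.  ]]
[[ 0.8   0.11  0.59]
 [ 0.   -0.99  0.17]
 [ 0.6  -0.13 -0.79]]
side tcp [377.8 290.4] 50 back [371.5 284.9]
top tcp [413.3 253.6] 50 back [419.8 264.7]
245 ...................................................................... 80 78 81 105 132 126 104 90 91 92 86 83 82 82 81 81 81 82 83 81
246 ...................................................................... 82 78 79 111 134 120 104 107 111 111 100 87 83 83 81 82 83 82 82 82
247 ...................................................................... 81 77 81 115 131 113 103 113 124 127 118 99 86 82 82 82 81 81 82 81
248 ...................................................................... 82 79 87 116 118 97 92 117 138 146 141 114 89 82 82 82 82 81 82 82
249 ...................................................................... 84 84 94 120 116 93 95 125 149 157 152 121 90 81 82 82 81 81 81 82
250 ..........................................................
[... 2708 characters left out ...]
4 34 34 35 34 35 35 33 31
270 ..............################################################........ 86 74 53 40 37 38 38 36 36 38 35 30 30 35 35 38 37 38 36 31
271 .............###################################################...... 98 74 51 38 37 37 37 36 37 40 39 33 30 33 37 35 36 37 37 34
272 .............######################################################... 82 55 41 37 37 36 37 39 42 42 41 34 28 32 35 36 34 36 35 32
273 .............########################################################. 60 40 37 39 36 37 39 42 44 43 42 34 29 31 33 36 37 36 34 30
274 .............########################################################. 45 37 38 36 36 39 44 43 44 41 37 35 32 32 33 33 36 37 36 34
```

```bash
python3 - <<'E'
from val import *
o=env.get_obs();p=o['position'];M=R.from_quat(o['tcp_rot']).as_matrix()
out=[]
for nm,(x,y) in(('side',(300,215)),('top',(365,200))):
    i=cv2.imread(f'pics/{nm}5.png')[y:y+133,x:x+133]; i=cv2.resize(i,(400,400),interpolation=cv2.INTER_CUBIC)
    i=cv2.convertScaleAbs(i,alpha=1.5,beta=20)
    P=lambda q:tuple(int(v) for v in ((proj(nm,p+M@np.array(q))-[x,y]+.5)*400/133))
    for k,col in((0,(0,0,255)),(-18.7,(0,255,255)),(-50,(0,255,0)),(-73,(255,0,0)),(-150,(255,0,255))): cv2.circle(i,P((0,0,k)),3,col,-1)
    for s in(1,-1): cv2.line(i,P((11,s*10,0)),P((-11,s*10,0)),(0,0,255),1); cv2.line(i,P((-38,s*42,-73)),P((38,s*42,-73)),(255,0,0),1)
    out.append(i)
cv2.imwrite('pics/ov.png',np.hstack(out))
E
```

```text
(no output)
```

View pics/ov.png

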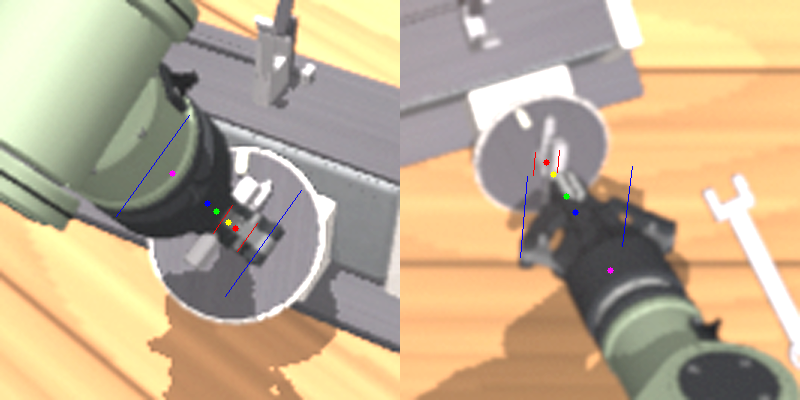

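Both views put the real fingers about 12 mm off the projected TCP, mostly toward -y. I'll back off and compare over clear wood, and against the start picture.

```bash
python3 -m inch '[{"delta_pos":[-1.2,-0.35,1.6],"rot":[0,0,0],"claw":0},{"delta_pos":[-1.2,-0.35,1.6],"rot":[0,0,0],"claw":0},{"delta_pos":[-1.2,-0.35,1.6],"rot":[0,0,0],"claw":0},{"delta_pos":[-1.2,-0.35,1.6],"rot":[0,0,0],"claw":0},{"delta_pos":[-2.5,0,0],"rot":[0,0,0],"claw":0},{"delta_pos":[-2.5,0,-2],"rot":[0,0,0],"claw":0},{"delta_pos":[0,0,0],"rot":[0,0,0],"claw":0}]'
python3 - <<'E'
from h import *
for n in('side','top'): cv2.imwrite(f'pics/{n}6.png',env.grab_frame(n))
o=env.get_obs();rows=[]
for f,p,q,width in(('0',np.array([239.7,521.8,199.9]),[.2137,.9769,-.001,-.0004],85),('6',o['position'],o['tcp_rot'],0)):
    M=R.from_quat(q).as_matrix();r=[]
    for nm in('side','top'):
        cx,cy=(proj(nm,p)-[33,25]).astype(int); cx=max(cx-8,0);cy=max(cy-5,0)
        i=cv2.imread(f'pics/{nm}{f}.png')[cy:cy+60,cx:cx+80]; i=cv2.resize(i,(400,300),interpolation=cv2.INTER_CUBIC); i=cv2.convertScaleAbs(i,alpha=1.6,beta=20)
        P=lambda v:tuple(int(a) for a in (proj(nm,p+M@np.array(v))-[cx,cy]+.5)*5)
        for k,col in((0,(0,0,255)),(-18.7,(0,255,255)),(-73,(255,0,0))): cv2.circle(i,P((0,0,k)),3,col,-1)
        if width:
            for s in(1,-1): cv2.circle(i,P((0,s*42,-13)),3,(255,0,255),-1)
        print(f,nm,cx,cy,proj(nm,p).round(1)); r.append(i)
    rows.append(np.hstack(r))
cv2.imwrite('pics/cmp.png',np.vstack(rows)); print(o['position'])
E
```

```text
time: 7.3
position: [427.2, -210.9, 128.2]
tcp_rot: [0.946, 0.028, 0.313, -0.082]
wrist_force: [-0.1, 0.7, -0.7]
width: -0.002
finger_force: 0.0
0 side 30 125 [ 71.3 155.9]
0 top 54 351 [ 95.3 381.2]
6 side 305 272 [346.9 303. ]
6 top 382 263 [423.1 293.6]
[ 429.62201277 -212.64187964  130.46875899]
```

View pics/cmp.png

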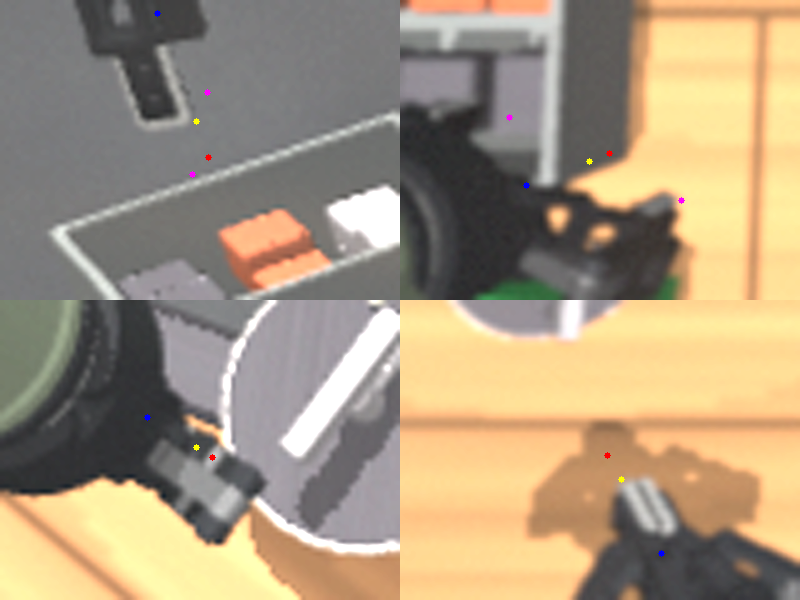

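```bash
python3 - <<'E'
from h import *
o=env.get_obs();M=R.from_quat(o['tcp_rot']).as_matrix();p=o['position']
t,e=tri((347.5,309),(428.8,298.5));print('now tip',t.round(1),e,'in tool',(M.T@(t-p)).round(1))
t,e=tri((352,306),(428.8,298.5));print('now tip alt',t.round(1),e,'in tool',(M.T@(t-p)).round(1))
M=R.from_quat([.2137,.9769,-.001,-.0004]).as_matrix();p=np.array([239.7,521.8,199.9])
t,e=tri((63,149),(107.5,391.5));print('start finger',t.round(1),e,'tool',(M.T@(t-p)).round(1))
# body centre check: wrist cylinder now etc. FK sanity: joints
print(o['joints'].round(3))
E
```

```text
now tip [ 418.3 -225.4  133.2] 0.10981213639991133 in tool [ -7.4  11.  -11.1]
now tip alt [ 421.5 -227.   138.9] 8.41014528241667 in tool [ -1.5  12.2 -13.9]
start finger [222.2 478.2 240.9] 7.285147770393542 tool [ -2.3 -47.  -40.9]
[-1.126 -0.094  2.191  0.765  1.067 -0.005]
```

```bash
python3 -m inch '[{"delta_pos":[1.6,0.4,0.5],"rot":[0,0,0],"claw":0},{"delta_pos":[1.6,0.4,0],"rot":[0,0,0],"claw":0},{"delta_pos":[1.6,0.4,0],"rot":[0,0,0],"claw":0},{"delta_pos":[1.6,0.4,-0.8],"rot":[0,0,0],"claw":0},{"delta_pos":[1.7,0.4,-1.2],"rot":[0,0,0],"claw":0},{"delta_pos":[0,0,0],"rot":[0,0,0],"claw":0},{"delta_pos":[0,0,0],"rot":[0,0,0],"claw":0}]'; python3 st.py -12.4
python3 - <<'E'
from val import *
for nm in('side','top'):
    im=env.grab_frame(nm);cv2.imwrite(f'pics/{nm}7.png',im); i0=cv2.imread(f'pics/{nm}0.png')
    p=env.get_obs()['position'];pr=proj(nm,p);x,y=pr.astype(int);g=cv2.cvtColor(im,6); d=cv2.absdiff(im,i0).max(2)>25
    print(nm,pr.round(1),'cols from',x-14)
    for r in range(y-8,y+24): print(r,' '.join(('%3d'%g[r,k] if d[r,k] else ' . ') for k in range(x-14,x+24)))
E
```

```text
time: 8.1
position: [511.3, -192.0, 115.8]
tcp_rot: [0.945, 0.03, 0.315, -0.081]
wrist_force: [-0.2, 0.2, -0.4]
width: 0.002
finger_force: 0.0
8.1 [ 511.3 -192.   115.8] [-0.91  0.04  2.1   0.81  0.9   0.11] [-0.2  0.2 -0.4] [-0.08  0.31 -0.01] 0.002 0.0
along n 48.05009221431007 u 8.29761107294419 y 10.315892796117035
rot [-0.002 -0.002 -0.007]
95 [-3.13 -1.95  3.19]
50 [-0.47 -1.2  -0.36]
14 [ 1.67 -0.6  -3.19]
side [370.3 281.6] cols from 356
273  19  19  19  18  18  20  19  18  18  18  23  34  29  29  31  32  52  .   .   .   .   .   .   .   .   .   .   .   .   .   .   .   .   .   .   .   .   . 
274  19  19  20  19  20  19  20  18  19  21  34  53  46  33  28  26  32  46  52  .   .   .   .   .   .   .   .   .   .   .   .   .   .   .   .   .   .   . 
275  20  19  20  20  19  19  19  19  18  26  46  54  50  50  36  23  27  35  36  51  .   .   .   .   .   .   .   .   .   .   .   .   .   .   .   .   .   . 
276  18  19  19  21  20  19  20  20  23  39  53  49  54  .   60  56  36  32  38  .   .   .   .   .   .   .   .   .   .   .   .   .   .   .   .   .   .   . 
277  20  18  19  18  20  1
[... 8665 characters left out ...]
  39  36  30  28  31  34  36  35  36  39  34  28  29  31  35  35  34  35  34
279 109  91  87  90 103  .   .   .   .   85  57  39  36  36  36  34  37  39  42  43  39  31  26  29  35  35  35  34  35  34  29  29  27  32  34  34  35  34
280  .  108 105 108  .   .   .   .   .   86  52  36  35  36  35  36  39  43  42  42  39  30  26  31  34  33  35  36  33  30  29  27  28  30  31  33  35  34
281  .   .   .   .   .   .   .   .  105  68  42  36  35  35  35  38  42  42  42  41  33  30  28  30  31  36  35  35  33  29  30  31  31  29  29  32  33  31
282  .   .   .   .   .   .   .   .   79  48  37  35  36  36  36  40  44  46  46  40  31  27  28  26  30  32  32  34  32  32  32  32  31  28  27  27  27  28
```

```bash
python3 -m inch '[{"delta_pos":[0.12,0.03,-0.16],"rot":[0,0,0],"claw":0},{"delta_pos":[0.12,0.03,-0.16],"rot":[0,0,0],"claw":0},{"delta_pos":[0.12,0.03,-0.16],"rot":[0,0,0],"claw":0},{"delta_pos":[0.12,0.03,-0.16],"rot":[0,0,0],"claw":0},{"delta_pos":[0.12,0.03,-0.16],"rot":[0,0,0],"claw":0}]'|grep force; python3 -m inch '[{"delta_pos":[0.12,0.03,-0.16],"rot":[0,0,0],"claw":0},{"delta_pos":[0.12,0.03,-0.16],"rot":[0,0,0],"claw":0},{"delta_pos":[0.12,0.03,-0.16],"rot":[0,0,0],"claw":0}]'|grep force;  python3 st.py -12.4|head -2
```

```text
wrist_force: [0.4, -0.2, 0.6]
finger_force: 0.0
wrist_force: [-0.1, 0.5, 0.4]
finger_force: 0.0
9.0 [ 520.4 -190.1  102.5] [-0.88  0.08  2.1   0.83  0.87  0.1 ] [-0.1  0.5  0.4] [-0.09  0.28  0.02] -0.001 0.0
along n 31.93628159576214 u 7.408674532595608 y 9.743183865385639
```

```bash
for i in 1; do python3 -m inch '[{"delta_pos":[0.12,0.03,-0.16],"rot":[0,0,0],"claw":0},{"delta_pos":[0.12,0.03,-0.16],"rot":[0,0,0],"claw":0},{"delta_pos":[0.12,0.03,-0.16],"rot":[0,0,0],"claw":0}]'|grep wrist; done; python3 st.py -12.4|head -2
```

```text
wrist_force: [0.9, -0.0, -0.5]
9.3 [ 524.  -189.2   97.8] [-0.88  0.09  2.09  0.84  0.85  0.09] [ 0.9 -0.  -0.5] [-0.1   0.25  0.01] -0.003 0.0
along n 25.899619968749562 u 7.415411075813142 y 9.585121618968033
```

```bash
python3 -m inch '[{"delta_pos":[0.12,0.03,-0.16],"rot":[0,0,0],"claw":0},{"delta_pos":[0.12,0.03,-0.16],"rot":[0,0,0],"claw":0}]'|grep wrist; python3 st.py -12.4|head -2
```

```text
wrist_force: [0.0, 0.5, 0.0]
9.5 [ 526.4 -188.6   94.6] [-0.87  0.1   2.09  0.85  0.85  0.09] [0.  0.5 0. ] [-0.09  0.25 -0.03] 0.001 0.0
along n 21.858003769705665 u 7.379341402292263 y 9.515807174850186
```

```bash
python3 -m inch '[{"delta_pos":[0.12,0.03,-0.16],"rot":[0,0,0],"claw":0},{"delta_pos":[0.12,0.03,-0.16],"rot":[0,0,0],"claw":0}]'|grep wrist; python3 st.py -12.4|head -2
```

```text
wrist_force: [0.4, 0.0, 0.3]
9.7 [ 528.8 -188.    91.4] [-0.86  0.11  2.09  0.85  0.84  0.09] [0.4 0.  0.3] [-0.06  0.28  0.04] 0.001 0.0
along n 17.83472031952673 u 7.357000402492116 y 9.430396165517019
```

```bash
python3 -m inch '[{"delta_pos":[0.12,0.03,-0.16],"rot":[0,0,0],"claw":0},{"delta_pos":[0.12,0.03,-0.16],"rot":[0,0,0],"claw":0}]'|grep wrist; python3 st.py -12.4|head -2
```

```text
wrist_force: [-16.1, -1.5, 16.5]
9.9 [ 531.2 -187.6   88.5] [-0.86  0.12  2.09  0.86  0.83  0.08] [-16.1  -1.5  16.5] [0.15 0.87 0.23] 0.0 11.703268359415233
along n 14.062188989195686 u 7.493946493095922 y 9.149567815108359
```

```bash
python3 - <<'E'
from val import *
for nm in('side','top'):
    im=env.grab_frame(nm);cv2.imwrite(f'pics/{nm}8.png',im); i0=cv2.imread(f'pics/{nm}0.png')
    p=env.get_obs()['position'];pr=proj(nm,p);x,y=pr.astype(int);g=cv2.cvtColor(im,6)
    print(nm,pr.round(1),'cols from',x-14, 'grip axis pts',proj(nm,c+39*n).round(1))
    for r in range(y-16,y+16): print(r,' '.join('%3d'%g[r,k] for k in range(x-14,x+22)))
E
```

```text
side [374.8 285.9] cols from 360 grip axis pts [374.5 288.6]
269  30  20  22  20  19  20  20  19  19  20  20  20  23  50  90  88  88  88 161 250 250 232 113  86  87  87  87  90  92  90  88  90  90 112 166 213
270  25  20  19  18  21  22  24  21  21  19  22  20  27  58  89  89  88  87 165 251 249 212 109  87  87  87  88  88  90  90  88  89  88  89 100 136
271  26  26  24  24  24  25  23  20  20  20  21  20  28  61  89  89  88  89 154 243 238 176  82  86  86  86  88  88  90  89  89  88  88  88  91  91
272  30  27  27  28  27  25  21  20  20  20  19  20  21  35  67  89  88  88 108 150 148 122  94  87  86  87  89  89  90  90  89  88  89  89  91  89
273  29  34  27  28  27  23  20  20  20  21  20  20  20  23  51  88  87  88  85  63  75 107 118  87  87  87  90  89  90  90  89  88  88  89  91  88
274  24  30  28  26  23  19  20  19  20  20  21  20  20  26  58  89  87  90  89  79 101 176 184 174  86  87  89  88  94 107  88  88  89  90  90  89
275  22  29  31  25  18  19  20  21  20  19  20  19  20  23  43  77  88  88  89 119 194 192 198 200 183 110  93 112 131 170 103  89  89  90  91  88
276
[... 7790 characters left out ...]
  66  56  53  54  53  51  46  37  30  33  36  48  77 101 103  89  93 111  91  52  37  42  54  73  86  95 102
264 119  96  84  82  81  82  80  75  66  57  54  54  54  53  53  46  35  31  31  32  35  47  60  65  60  67  80  64  42  34  38  50  68  77  77  72
265 145 122  97  85  82  79  75  65  57  54  54  55  54  55  52  47  38  32  31  33  33  35  37  39  39  40  43  38  34  35  34  39  50  57  56  47
266 151 144 126 101  82  74  65  56  54  54  54  54  54  50  48  43  38  36  34  34  33  35  36  35  34  33  31  30  32  33  33  33  35  37  35  33
267 147 150 145 126  95  71  58  55  54  54  53  54  52  46  40  38  38  38  36  36  33  33  34  34  34  32  32  32  33  32  31  30  30  29  27  30
```

Contact with the bar top (true 39 above the dial) comes at a reading of about 16.5. The real fingertips therefore sit about 22 mm behind the reported TCP relative to the measured scene. I'll re-approach with that correction.

```bash
python3 -m inch '[{"delta_pos":[-0.6,-0.17,0.8],"rot":[0,0,0],"claw":0.1},{"delta_pos":[-0.6,-0.17,0.8],"rot":[0,0,0],"claw":0.5},{"delta_pos":[0,-0.2,0],"rot":[0,0,0],"claw":0.5},{"delta_pos":[0,-0.15,0],"rot":[0,0,0],"claw":0.5},{"delta_pos":[0,0,0],"rot":[0,0,0],"claw":0.5},{"delta_pos":[0,0,0],"rot":[0,0,0],"claw":0.5}]' |grep -v rot; python3 -m inch '[{"delta_pos":[0.35,0.1,-0.47],"rot":[0,0,0],"claw":0.5},{"delta_pos":[0.35,0.1,-0.47],"rot":[0,0,0],"claw":0.5},{"delta_pos":[0.35,0.1,-0.47],"rot":[0,0,0],"claw":0.5},{"delta_pos":[0.35,0.1,-0.47],"rot":[0,0,0],"claw":0.5},{"delta_pos":[0,0,0],"rot":[0,0,0],"claw":0.5}]'|grep force;python3 st.py -12.4
```

```text
time: 10.6
position: [519.0, -194.2, 104.1]
wrist_force: [0.3, 0.4, 0.0]
width: 0.507
finger_force: 0.0
wrist_force: [-0.2, 0.8, 1.4]
finger_force: 0.0
11.1 [ 533.  -189.5   84.4] [-0.86  0.13  2.08  0.86  0.83  0.08] [-0.2  0.8  1.4] [-0.1   0.28 -0.  ] 0.501 0.0
along n 10.066344103496569 u 5.949755009125873 y 6.913593042732167
rot [-0.003 -0.004 -0.006]
95 [-5.3  -2.21  6.33]
50 [-2.63 -1.46  2.78]
14 [-0.5  -0.86 -0.06]
```

```bash
python3 -m inch '[{"delta_pos":[0.24,0.06,-0.32],"rot":[0,0,0],"claw":0.5},{"delta_pos":[0.24,0.06,-0.32],"rot":[0,0,0],"claw":0.5},{"delta_pos":[0,0,0],"rot":[0,0,0],"claw":0.5}]'|grep force; python3 st.py -12.4|head -2
```

```text
wrist_force: [0.1, 1.1, -0.0]
finger_force: 0.0
11.4 [ 537.9 -188.9   78.7] [-0.85  0.15  2.08  0.88  0.81  0.07] [ 0.1  1.1 -0. ] [-0.11  0.24 -0.03] 0.5 0.0
along n 2.562129349916301 u 6.261460989326425 y 6.157866025835187
```

```bash
python3 -m inch '[{"delta_pos":[0.24,0.06,-0.32],"rot":[0,0,0],"claw":0.5},{"delta_pos":[0.24,0.06,-0.32],"rot":[0,0,0],"claw":0.5},{"delta_pos":[0,0,0],"rot":[0,0,0],"claw":0.5}]'|grep force; python3 st.py -12.4|head -2
```

```text
wrist_force: [-0.2, -0.3, 0.0]
finger_force: 0.0
11.7 [ 542.6 -187.6   72.2] [-0.84  0.17  2.07  0.89  0.79  0.06] [-0.2 -0.3  0. ] [-0.13  0.27  0.04] 0.503 0.0
along n -5.551036787209186 u 6.1861635154249015 y 6.063911192555925
```

Clear so far; close on it.

```bash
python3 -m inch '[{"delta_pos":[0,0,0],"rot":[0,0,0],"claw":0},{"delta_pos":[0,0,0],"rot":[0,0,0],"claw":0},{"delta_pos":[0,0,0],"rot":[0,0,0],"claw":0},{"delta_pos":[0,0,0],"rot":[0,0,0],"claw":0}]' 40; python3 st.py -12.4
```

```text
time: 12.1
position: [542.9, -193.2, 72.7]
tcp_rot: [0.946, 0.028, 0.315, -0.075]
wrist_force: [0.5, -9.0, -6.7]
width: 0.143
finger_force: 39.0
12.1 [ 542.9 -193.2   72.7] [-0.84  0.17  2.07  0.88  0.79  0.06] [ 0.5 -9.  -6.7] [-1.53  0.96 -0.95] 0.143 38.97051751613617
along n -4.45798173083903 u 5.502788919449123 y 0.6319506888720356
rot [ 0.008 -0.002  0.001]
95 [-6.3  -1.84  7.5 ]
50 [-3.63 -1.09  3.95]
14 [-1.49 -0.49  1.12]
```

Gripped: 12 mm wide, 39 N. Unload sideways, then turn about +n.

```bash
python3 -m inch '[{"delta_pos":[0.13,-0.5,0],"rot":[0,0,0],"claw":0},{"delta_pos":[0,0,0],"rot":[-0.059,-0.017,0.079],"claw":0},{"delta_pos":[0,0,0],"rot":[-0.059,-0.017,0.079],"claw":0},{"delta_pos":[0,0,0],"rot":[-0.059,-0.017,0.079],"claw":0},{"delta_pos":[0,0,0],"rot":[0,0,0],"claw":0}]' 60; python3 st.py 16.5
```

```text
time: 12.6
position: [542.7, -191.8, 72.5]
tcp_rot: [0.93, 0.172, 0.322, -0.034]
wrist_force: [-9.7, 1.4, 7.1]
width: 0.124
finger_force: 58.9
12.6 [ 542.7 -191.8   72.5] [-0.84  0.18  2.06  0.88  0.8  -0.24] [-9.7  1.4  7.1] [0.31 0.9  0.4 ] 0.124 58.93172085285187
along n -4.659939421347855 u 5.493897423982309 y 1.9823478577640954
rot [-0.123 -0.039  0.153]
95 [-6.27 -1.97  7.52]
50 [-3.6  -1.22  3.97]
14 [-1.47 -0.62  1.13]
```

```bash
python3 -m inch '[{"delta_pos":[0,0,0],"rot":[-0.06,-0.018,0.078],"claw":0},{"delta_pos":[0,0,0],"rot":[-0.06,-0.018,0.078],"claw":0},{"delta_pos":[0,0,0],"rot":[0,0,0],"claw":0}]'; python3 st.py 16.5
python3 - <<'E'
from val import *
im=env.grab_frame('top');cv2.imwrite('pics/top9.png',im);cv2.imwrite('pics/side9.png',env.grab_frame('side'))
g=cv2.cvtColor(im,6)
for r in range(232,262): print(r,' '.join('%3d'%v for v in g[r,394:430]))
E
```

```text
time: 12.9
position: [542.4, -191.1, 72.4]
tcp_rot: [0.908, 0.263, 0.325, -0.001]
wrist_force: [-11.0, 2.0, 8.6]
width: 0.133
finger_force: 59.2
12.9 [ 542.4 -191.1   72.4] [-0.84  0.18  2.07  0.89  0.8  -0.45] [-11.    2.    8.6] [0.52 1.04 0.53] 0.133 59.24825370311737
along n -4.700278499717162 u 5.367075674594684 y 2.8085995215505846
rot [-0.004 -0.003 -0.004]
95 [-6.24 -2.05  7.53]
50 [-3.57 -1.3   3.98]
14 [-1.44 -0.7   1.14]
232 234 233 233 233 233 233 231 225 216 193 175 171 166 161 161 166 166 154 136 130 130 121 113 113 121 128 143 159 158 146 125 109 102  96  93  93
233 233 233 232 233 232 231 222 192 172 162 158 156 161 155 139 125 114 104  93  90  90  87  81  81  85  89  97 109 120 134 135 131 131 121 105  94
234 234 233 233 232 227 219 191 160 156 156 155 140 128 113  95  86  80  78  77  78  77  78  77  77  77  76  76  77  84  93  99 120 146 147 129 107
235 234 234 232 224 197 181 170 159 159 148 133 111  91  80  77  78  79  79  78  79  79  78  79  79  77  76  76  77  76  76  77  89 110 134 143 128
236 235 234 225 194 168 171 171 155 140 137 148 130  97  79  76  76  78 
[... 3075 characters left out ...]
  80  79  77  67  54  52  79 108 114  98 111 139 153 155 141 108  99 107  84  46  35  37  40  40  39  36  34
258  81  81  81  80  79  79  80  80  80  81  80  79  74  60  44  52  82 109 106 100 126 148 154 149 123  97  84  63  42  37  36  36  36  37  35  34
259  82  82  81  81  80  80  79  80  81  82  80  80  77  68  54  53  69 102 117 110 117 138 151 153 141 106  68  43  36  36  36  36  36  36  37  36
260  82  81  81  81  79  80  80  81  81  79  80  79  80  75  66  66  67  86 115 119 108 121 143 154 150 125  83  47  34  34  35  33  35  36  39  41
261  81  83  81  82  80  80  80  80  81  81  81  80  80  77  68  58  48  61  97 110 100 100 130 149 154 143 106  62  37  31  33  34  34  35  39  41
```

```bash
python3 - <<'E'
from val import *
def hit(uv,h,nm='top'):
    o,d=ray(nm,uv); return o+d*(((c+h*n)-o)@n)/(d@n)
for nm,uv,h in(('ribA',(404.7,237),9),('rib',(405.5,239),9),('ribB',(406,240),9),('t1',(407.0,242),7),('t2',(407.5,243),7),('t3',(408.1,244),7),('t4',(408.6,245),7)):
    q=hit(uv,h)-c; print(nm,'u %.1f y %.1f'%(q@u,q@yp),'ang',np.degrees(np.arctan2(q@yp,q@u)).round(1))
g=cv2.cvtColor(cv2.imread('pics/side9.png'),6)
for r in range(264,288): print(r,' '.join('%3d'%v for v in g[r,366:396]))
# old dial ellipse centre in top via rim fit
E
```

```text
ribA u 51.0 y 12.5 ang 13.8
rib u 44.7 y 11.3 ang 14.2
ribB u 41.4 y 10.5 ang 14.3
t1 u 33.5 y 8.4 ang 14.2
t2 u 30.2 y 7.6 ang 14.2
t3 u 26.8 y 6.5 ang 13.7
t4 u 23.5 y 5.7 ang 13.6
264  89  66  41  28  27  39  28  21  27  25  23  25  96 217 242 238 208 201 200 181 119  84  86  93 104 113 121 121 108 133
265  87  66  35  24  21  24  21  23  32  26  23  23  69 196 251 247 184 134 134 148 147 202 204 198 125  91  98 105 108 122
266  78  60  30  21  18  20  22  27  34  27  23  24  70 198 251 247 142  89  91  98 103 130 137 174 205 183  72  87  92 100
267  70  53  27  20  24  25  27  31  29  27  24  23  38 160 251 246 132  87  89  87  87  89  92 109 136 167 200 181  70  83
268  64  37  24  21  27  26  28  33  42  27  22  22  23 117 237 236 117  87  87  88  88  89  92  91  92 107 135 178 225 162
269  55  29  23  21  28  29  32  42  43  22  22  21  22  61 155 196 113  87  88  87  87  89  92  91  89  89  90 112 166 213
270  38  24  21  26  27  28  37  61  38  20  21  21  22  26  56  87  68  78  86  87  87  89  90  89  89  88  88  89 100 137
271  28  22  22  28  27  26  32  51  44  20  21  
[... 1358 characters left out ...]
  20  19  19  18  19  20  20  22  32  43  45  41  47  51  45  42  41  52  61  75
283  20  19  20  18  22  19  20  19  19  19  19  18  18  19  19  21  29  30  41  48  47  36  58  66  49  24  25  38  44  52
284  19  20  19  20  19  19  19  20  19  19  20  17  20  22  28  37  38  39  42  48  47  30  60  70  45  21  29  39  44  51
285  19  21  20  20  20  19  20  20  20  21  21  19  26  37  39  40  40  41  42  48  42  32  60  66  42  21  30  40  45  52
286  20  20  20  19  19  19  19  19  20  23  24  20  25  27  33  41  41  42  42  37  30  30  55  57  34  24  25  28  32  41
287  19  19  20  19  20  19  20  20  20  22  19  20  21  20  20  23  26  30  24  22  20  21  29  32  22  19  19  23  34  29
```

Rib 14.1° and pointer 13.9°: in line. Release, back off and re-measure.

```bash
python3 -m inch '[{"delta_pos":[0,0,0],"rot":[0,0,0],"claw":0.5},{"delta_pos":[0,0,0],"rot":[0,0,0],"claw":0.5},{"delta_pos":[0,0,0],"rot":[0,0,0],"claw":0.5},{"delta_pos":[-0.6,-0.17,0.8],"rot":[0,0,0],"claw":0.5},{"delta_pos":[-0.9,-0.25,1.2],"rot":[0,0,0],"claw":0.5},{"delta_pos":[-1.2,-0.34,1.6],"rot":[0,0,0],"claw":0.5},{"delta_pos":[-1.8,-0.5,2.4],"rot":[0,0,0],"claw":0.5},{"delta_pos":[-2.4,-0.5,3],"rot":[0,0,0],"claw":0.6},{"delta_pos":[-2.4,0,4],"rot":[0,0,0],"claw":0.6},{"delta_pos":[-2,1,4],"rot":[0,0,0],"claw":0.6}]'
python3 - <<'E'
from val import *
im=env.grab_frame('top');cv2.imwrite('pics/top10.png',im);cv2.imwrite('pics/side10.png',env.grab_frame('side'))
g=cv2.cvtColor(im,6).astype(float)
def hit(uv,h):
    o,d=ray('top',uv); return o+d*(((c+h*n)-o)@n)/(d@n)
for r in range(237,248):
    w=g[r,402:413]-80; w[w<25]=0; x=(w*np.arange(402,413)).sum()/w.sum(); q=hit((x,r),8)-c; print(r,x.round(2),w.max(),'u %.1f'%(q@u),np.degrees(np.arctan2(q@yp,q@u)).round(1))
# bar target: tool-down pose along y across the bar
o=env.get_obs();p=o['position'];M=R.from_quat(o['tcp_rot'])
d=np.array([296.1,-17.9,0]);d/=np.linalg.norm(d)
for s in(1,-1):
    y=s*np.array([-d[1],d[0],0]); zt=np.array([0,0,-1.]);T=R.from_matrix(np.c_[np.cross(y,zt),y,zt]); print(s,(T*M.inv()).as_rotvec().round(3))
print(p,o['joints'].round(2),((np.array([448.5,291,200])-p)/10).round(2))
E
```

```text
time: 14.0
position: [429.5, -201.2, 244.3]
tcp_rot: [0.909, 0.261, 0.325, 0.002]
wrist_force: [1.7, -0.2, 1.1]
width: 0.598
finger_force: 0.0
237 404.58 94.0 u 50.4 14.0
238 405.05 127.0 u 47.2 14.1
239 405.5 121.0 u 44.0 14.2
240 406.08 131.0 u 40.7 14.0
241 406.52 113.0 u 37.4 14.1
242 407.07 96.0 u 34.1 14.0
243 407.51 79.0 u 30.9 14.2
244 408.12 69.0 u 27.5 13.7
245 408.62 66.0 u 24.2 13.6
246 408.97 53.0 u 21.0 14.4
247 410.02 28.0 u 17.2 10.5
1 [-0.871  0.047  2.399]
-1 [ 0.037  0.676 -0.6  ]
[ 431.38759219 -203.56110747  249.88428606] [-1.11 -0.31  2.09  0.68  1.28 -0.27] [ 1.71 49.46 -4.99]
```

Pointer and rib both read 14.0°, so the valve is done. Now to the bar.

```bash
python3 -m inch '[{"delta_pos":[0.1,2.9,0],"rot":[-0.051,0.003,0.141],"claw":0},{"delta_pos":[0.1,2.9,0],"rot":[-0.051,0.003,0.141],"claw":0},{"delta_pos":[0.1,2.9,0],"rot":[-0.051,0.003,0.141],"claw":0},{"delta_pos":[0.1,2.9,0],"rot":[-0.051,0.003,0.141],"claw":0},{"delta_pos":[0.1,2.9,0],"rot":[-0.051,0.003,0.141],"claw":0},{"delta_pos":[0.1,2.9,0],"rot":[-0.051,0.003,0.141],"claw":0},{"delta_pos":[0.1,2.9,0],"rot":[-0.051,0.003,0.141],"claw":0},{"delta_pos":[0.1,2.9,0],"rot":[-0.051,0.003,0.141],"claw":0},{"delta_pos":[0.1,2.9,0],"rot":[-0.051,0.003,0.141],"claw":0},{"delta_pos":[0.1,2.9,0],"rot":[-0.051,0.003,0.141],"claw":0}]'>/dev/null
python3 -m inch '[{"delta_pos":[0.1,2.9,-1],"rot":[-0.051,0.003,0.141],"claw":0},{"delta_pos":[0.1,2.9,-1],"rot":[-0.051,0.003,0.141],"claw":0},{"delta_pos":[0.1,2.9,-1],"rot":[-0.051,0.003,0.141],"claw":0},{"delta_pos":[0.1,2.9,-1],"rot":[-0.051,0.003,0.141],"claw":0},{"delta_pos":[0.1,2.9,-1],"rot":[-0.051,0.003,0.141],"claw":0},{"delta_pos":[0.1,2.9,-1],"rot":[-0.051,0.003,0.141],"claw":0},{"delta_pos":[0.1,2.9,-1],"rot":[-0.051,0.003,0.141],"claw":0},{"delta_pos":[0,0,0],"rot":[0,0,0],"claw":0}]'
cat > bar.py <<'E'
import sys
from h import *
# args: target x y z, azimuth(deg) of tool y
X,Y,Z,az=map(float,sys.argv[1:5])
o=env.get_obs();p=o['position'];M=R.from_quat(o['tcp_rot']);a=np.radians(az)
y=np.array([np.cos(a),np.sin(a),0]);zt=np.array([0,0,-1.]);T=R.from_matrix(np.c_[np.cross(y,zt),y,zt])
print('t',round(o['time'],2),'p',p.round(1),'F',o['wrist_force'].round(1),'Mo',o['moment'].round(2),'w',round(o['width']*85,1),'ff',round(o['finger_force'],1),'j',o['joints'].round(2))
print('rot',(T*M.inv()).as_rotvec().round(3),'dcm',((np.array([X,Y,Z])-p)/10).round(2))
E
python3 bar.py 448.5 291 100 86.5
```

```text
time: 15.9
position: [446.1, 296.0, 170.2]
tcp_rot: [0.032, 0.999, -0.007, -0.004]
wrist_force: [0.7, -1.2, -0.6]
width: -0.002
finger_force: 0.0
t 15.9 p [446.1 296.  170.2] F [ 0.7 -1.2 -0.6] Mo [0.01 0.04 0.02] w -0.2 ff 0.0 j [ 0.43  0.16  1.66 -0.01  1.33 -1.07]
rot [ 0.014 -0.008  0.003] dcm [ 0.24 -0.5  -7.02]
```

```bash
python3 -m inch '[{"delta_pos":[0.24,-0.5,-2],"rot":[0.014,-0.008,0.003],"claw":0},{"delta_pos":[0,0,-2.5],"rot":[0,0,0],"claw":0},{"delta_pos":[0,0,-2.5],"rot":[0,0,0],"claw":0},{"delta_pos":[0,0,-1],"rot":[0,0,0],"claw":0},{"delta_pos":[0,0,-0.4],"rot":[0,0,0],"claw":0},{"delta_pos":[0,0,0],"rot":[0,0,0],"claw":0}]'|grep force; python3 bar.py 448.5 291 70 86.5
```

```text
wrist_force: [-0.1, 0.5, 0.1]
finger_force: 0.0
t 16.5 p [450.5 287.1  88.9] F [-0.1  0.5  0.1] Mo [ 0.01  0.03 -0.04] w -0.0 ff 0.0 j [ 0.41  0.24  1.75 -0.    1.15 -1.1 ]
rot [-0.001  0.004  0.008] dcm [-0.2   0.39 -1.89]
```

```bash
python3 -m inch '[{"delta_pos":[0,0,-0.4],"rot":[0,0,0],"claw":0},{"delta_pos":[0,0,-0.4],"rot":[0,0,0],"claw":0},{"delta_pos":[0,0,-0.2],"rot":[0,0,0],"claw":0}]'|grep force; python3 bar.py 448.5 291 70 86.5
```

```text
wrist_force: [0.0, 0.0, 1.4]
finger_force: 0.0
t 16.8 p [450.7 287.6  79. ] F [0.  0.  1.4] Mo [0.01 0.04 0.06] w 0.1 ff 0.0 j [ 0.41  0.25  1.76 -0.    1.13 -1.1 ]
rot [-0.001  0.005  0.007] dcm [-0.22  0.34 -0.9 ]
```

```bash
python3 -m inch '[{"delta_pos":[-0.2,0.35,0],"rot":[0,0,0],"claw":0},{"delta_pos":[0,0,-0.3],"rot":[0,0,0],"claw":0},{"delta_pos":[0,0,-0.3],"rot":[0,0,0],"claw":0},{"delta_pos":[0,0,-0.3],"rot":[0,0,0],"claw":0}]'|grep force; python3 bar.py 448.5 291 70 86.5
```

```text
wrist_force: [-0.9, -0.1, 0.8]
finger_force: 0.0
t 17.2 p [448.3 291.   69.5] F [-0.9 -0.1  0.8] Mo [-0.03 -0.    0.02] w 0.4 ff 0.0 j [ 0.41  0.27  1.76 -0.    1.11 -1.09]
rot [-0.001  0.004  0.007] dcm [ 0.02 -0.    0.05]
```

```bash
python3 -m inch '[{"delta_pos":[0,0,-0.3],"rot":[0,0,0],"claw":0},{"delta_pos":[0,0,-0.3],"rot":[0,0,0],"claw":0}]'|grep force; python3 bar.py 448.5 291 70 86.5
```

```text
wrist_force: [-0.3, 0.2, 0.3]
finger_force: 0.0
t 17.4 p [448.3 290.9  63.4] F [-0.3  0.2  0.3] Mo [ 0.02 -0.04  0.01] w 0.1 ff 0.0 j [ 0.41  0.28  1.77 -0.    1.09 -1.09]
rot [-0.001  0.004  0.007] dcm [0.02 0.01 0.66]
```

```bash
python3 -m inch '[{"delta_pos":[0,0,-0.3],"rot":[0,0,0],"claw":0},{"delta_pos":[0,0,-0.3],"rot":[0,0,0],"claw":0}]'|grep wrist; python3 bar.py 448.5 291 70 86.5|head -1
```

```text
wrist_force: [-0.4, -0.2, -0.1]
t 17.6 p [448.4 290.9  57.4] F [-0.4 -0.2 -0.1] Mo [ 0.02 -0.01  0.  ] w -0.0 ff 0.0 j [ 0.41  0.28  1.77 -0.    1.08 -1.09]
```

```bash
python3 -m inch '[{"delta_pos":[0,0,-0.3],"rot":[0,0,0],"claw":0},{"delta_pos":[0,0,-0.3],"rot":[0,0,0],"claw":0}]'|grep wrist; python3 bar.py 448.5 291 70 86.5|head -1
```

```text
wrist_force: [-0.4, -0.2, -0.4]
t 17.8 p [448.4 291.   51.5] F [-0.4 -0.2 -0.4] Mo [0.03 0.01 0.02] w -0.0 ff 0.0 j [ 0.41  0.29  1.77 -0.    1.07 -1.09]
```

```bash
python3 -m inch '[{"delta_pos":[0,0,-0.2],"rot":[0,0,0],"claw":0},{"delta_pos":[0,0,-0.2],"rot":[0,0,0],"claw":0}]'|grep wrist; python3 bar.py 448.5 291 70 86.5|head -1
python3 - <<'E'
from h import *
p=env.get_obs()['position']
for nm in('side','top'):
    im=env.grab_frame(nm);cv2.imwrite(f'pics/{nm}11.png',im)
    pr=proj(nm,p);b=proj(nm,[448.5,291,68]);x,y=pr.astype(int);g=cv2.cvtColor(im,cv2.COLOR_BGR2HSV);print(nm,pr.round(1),'bar',b.round(1),'col0',x-16)
    for r in range(y-14,y+12): print(r,' '.join('%3d'%(g[r,k,2] if g[r,k,1]<80 else 0) for k in range(x-16,x+17)))
E
```

```text
wrist_force: [-0.5, -0.4, 0.2]
t 18.0 p [448.4 291.   47.5] F [-0.5 -0.4  0.2] Mo [ 0.02 -0.04  0.03] w 0.1 ff 0.0 j [ 0.41  0.3   1.78 -0.    1.06 -1.09]
side [209.2 215.1] bar [208.  208.3] col0 193
201   0   0   0   0   0   0   0   0  80  65  92  64  20  22  23  23  22  31   0   0   0   0   0   0   0   0   0   0   0   0   0   0  99
202   0   0   0   0   0   0   0   0   0  62  95  84  21  20  23  23  22  27   0   0   0   0   0   0   0   0   0   0   0   0   0 121 112
203   0   0   0   0   0   0   0   0   0  72  95  89  33  19  22  26  22  21   0   0   0   0   0   0   0   0   0   0 126 120 120 118 121
204   0   0   0   0   0   0   0   0   0  63  94  91  46  21  22  23  23  20   0   0   0   0   0   0   0   0 131 120 116 119 120 119 118
205   0   0   0   0   0   0   0   0   0  69  80  91  50  21  20  21  19  26  81   0   0   0   0 127 120 121 117 121 121 119 118 116 112
206   0   0   0   0   0   0   0   0   0   0  64  95  80  20  26  50  58  97   0   0   0 130 121 115 119 121 121 120 119 115 111 107 102
207   0   0   0   0   0   0   0   0   0   0   0 100  94  72  98   0   0 131 114 119
[... 5517 characters left out ...]
   0   0  71  68   0
293  94 117 127 124 103  75  65  64  65  62  63  64  63  63  62  62  68  87  95   0   0   0   0   0   0   0   0   0   0   0   0   0   0
294  88 112 127 127 111  83  64  63  62  63  64  63  63  63  62  65  81 106 108   0   0   0   0   0   0   0   0   0   0   0   0   0   0
295  86 108 126 128 117  88  66  62  62  63  63  64  63  64  63  64  77 102 108   0   0   0   0   0   0   0   0   0   0   0   0   0   0
296  93 102 122 129 122  96  71  63  63  64  63  63  63  64  63  62  68  88 100   0   0   0   0   0   0   0   0   0   0   0   0   0   0
297  94  88 114 128 125 106  78  63  63  63  63  62  63  62  63  62  66  79  95   0   0   0   0   0   0   0   0   0   0   0   0   0   0
```

The fingertips are again about 20 mm short of the reported TCP and just above the bar. Raise, open, descend to a reading of about 20, and close.

```bash
python3 -m inch '[{"delta_pos":[0,0,2],"rot":[0,0,0],"claw":0.6},{"delta_pos":[0,0,0],"rot":[0,0,0],"claw":0.6},{"delta_pos":[0,0,0],"rot":[0,0,0],"claw":0.6},{"delta_pos":[0,0,0],"rot":[0,0,0],"claw":0.6},{"delta_pos":[0,0,-1.5],"rot":[0,0,0],"claw":0.6},{"delta_pos":[0,0,-0.8],"rot":[0,0,0],"claw":0.6},{"delta_pos":[0,0,-0.6],"rot":[0,0,0],"claw":0.6},{"delta_pos":[0,0,0],"rot":[0,0,0],"claw":0.6}]'|grep -E 'force|pos'; python3 -m inch '[{"delta_pos":[0,0,-0.5],"rot":[0,0,0],"claw":0.6},{"delta_pos":[0,0,-0.5],"rot":[0,0,0],"claw":0.6},{"delta_pos":[0,0,-0.4],"rot":[0,0,0],"claw":0.6},{"delta_pos":[0,0,0],"rot":[0,0,0],"claw":0.6}]'|grep -E 'force|pos'
```

```text
position: [447.1, 290.4, 37.2]
wrist_force: [0.3, -0.4, -0.4]
finger_force: 0.0
position: [447.8, 290.7, 24.0]
wrist_force: [0.3, -0.2, -0.1]
finger_force: 0.0
```

```bash
python3 -m inch '[{"delta_pos":[0,0,-0.4],"rot":[0,0,0],"claw":0.6},{"delta_pos":[0,0,-0.4],"rot":[0,0,0],"claw":0.6},{"delta_pos":[0,0,0],"rot":[0,0,0],"claw":0.6},{"delta_pos":[0,0,0],"rot":[0,0,0],"claw":0},{"delta_pos":[0,0,0],"rot":[0,0,0],"claw":0},{"delta_pos":[0,0,0],"rot":[0,0,0],"claw":0},{"delta_pos":[0,0,0],"rot":[0,0,0],"claw":0},{"delta_pos":[0,0,0],"rot":[0,0,0],"claw":0}]' 40; python3 bar.py 448.5 291 70 86.5
```

```text
time: 20.1
position: [448.7, 291.5, 17.1]
tcp_rot: [0.034, 0.999, 0.001, 0.003]
wrist_force: [0.2, 2.8, 2.1]
width: 0.191
finger_force: 39.1
t 20.1 p [448.7 291.5  17.1] F [0.2 2.8 2.1] Mo [0.37 0.07 0.13] w 16.3 ff 39.1 j [ 0.41  0.35  1.79 -0.    1.   -1.09]
rot [-0.002  0.005  0.007] dcm [-0.02 -0.05  5.29]
```

```bash
python3 -m inch '[{"delta_pos":[0,0,0],"rot":[0,0,0],"claw":0},{"delta_pos":[0,0,1],"rot":[0,0,0],"claw":0},{"delta_pos":[0,0,2],"rot":[0,0,0],"claw":0},{"delta_pos":[0,0,3],"rot":[0,0,0],"claw":0},{"delta_pos":[0,0,3],"rot":[0,0,0],"claw":0},{"delta_pos":[0,0,3],"rot":[0,0,0],"claw":0},{"delta_pos":[0,0,2.5],"rot":[0,0,0],"claw":0},{"delta_pos":[0,0,1],"rot":[0,0,0],"claw":0},{"delta_pos":[0,0,0],"rot":[0,0,0],"claw":0}]' 70; python3 bar.py 617 -84 175 15.7
python3 - <<'E'
from h import *
p=env.get_obs()['position']
im=env.grab_frame('top');cv2.imwrite('pics/top12.png',im);ims=env.grab_frame('side');cv2.imwrite('pics/side12.png',ims)
q=np.zeros((400,800,3),np.uint8)
for i,(nm,m) in enumerate((('side',ims),('top',im))):
    x,y=proj(nm,p).astype(int)-[80,90]; x=max(x,0);y=max(y,0); q[:,400*i:400*i+400]=cv2.resize(m[y:y+160,x:x+160],(400,400)); print(nm,x,y,proj(nm,p).round(1))
cv2.imwrite('pics/g.png',q)
E
```

```text
time: 21.0
position: [449.1, 290.9, 173.0]
tcp_rot: [0.034, 0.999, 0.001, 0.003]
wrist_force: [0.1, -0.3, -3.8]
width: 0.183
finger_force: 68.9
t 21.0 p [449.1 290.9 173. ] F [ 0.1 -0.3 -3.8] Mo [-0.07 -0.1   0.01] w 15.5 ff 68.9 j [ 0.41  0.14  1.68 -0.    1.32 -1.09]
rot [ 0.003  0.007 -1.228] dcm [ 16.79 -37.49   0.2 ]
side 121 81 [201.5 171.1]
top 125 195 [205.9 285.3]
```

View pics/g.png

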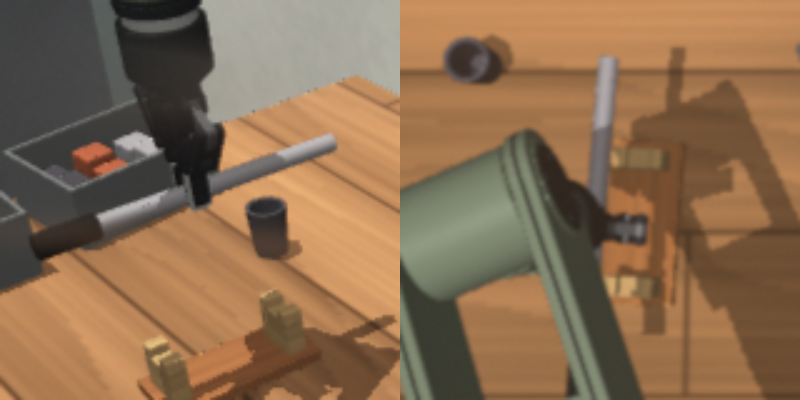

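The bar is held level in mid-bar. In the side crop the fingertips are at (200,207), about 15 mm below the bar axis. The bar end is at (335,140) there and at (608,57) in the top crop.

```bash
python3 - <<'E'
from h import *
p=env.get_obs()['position']
a,e=tri((254.5,136.5),(208,218.5));b,e2=tri((135.5,180),(193,353));print(a.round(1),e,b.round(1),e2,'mid',((a+b)/2).round(1),p.round(1))
# expected axis = reading + 42
for q in ([597,282,215],[300,300,215],[448.5,291,215]): print(proj('side',q).round(1),proj('top',q).round(1))
# side: bar midline by saturation columnwise
g=cv2.cvtColor(cv2.imread('pics/side12.png'),cv2.COLOR_BGR2HSV)
for cx in(165,175,215,225,235,245,250):
    col=g[120:190,cx]; k=np.where((col[:,1]<60)&(col[:,2]>85))[0]+120; print(cx,k.min() if len(k) else None,k.max() if len(k) else None,len(k))
E
python3 -m inch '[{"delta_pos":[1.85,-4.1,1],"rot":[0,0,-0.136],"claw":0},{"delta_pos":[1.85,-4.1,1],"rot":[0,0,-0.136],"claw":0},{"delta_pos":[1.85,-4.1,0],"rot":[0,0,-0.136],"claw":0},{"delta_pos":[1.85,-4.1,0],"rot":[0,0,-0.136],"claw":0},{"delta_pos":[1.85,-4.1,0],"rot":[0,0,-0.136],"claw":0},{"delta_pos":[1.85,-4.1,0],"rot":[0,0,-0.136],"claw":0},{"delta_pos":[1.85,-4.1,0],"rot":[0,0,-0.136],"claw":0},{"delta_pos":[1.85,-4.1,0],"rot":[0,0,-0.136],"claw":0},{"delta_pos":[1.85,-4.1,0],"rot":[0,0,-0.136],"claw":0},{"delta_pos":[0,0,0],"rot":[0,0,0],"claw":0}]' >/dev/null; python3 bar.py 617 -84 190 15.7
```

```text
[597.6 279.6 213.8] 0.5516435932005211 [300.7 308.3 203.3] 0.11047312159842927 mid [449.2 294.  208.6] [447.3 290.2 170.1]
[253.6 135.8] [206.9 218.6]
[135.6 176.9] [195.4 354. ]
[198.3 155.1] [201.2 285.4]
165 124 172 11
175 120 168 24
215 120 153 14
225 120 151 12
235 120 146 8
245 137 144 8
250 135 142 8
t 22.1 p [615.1 -84.  188.6] F [-0.2  0.2 -3.4] Mo [ 0.01 -0.02 -0.03] w 15.1 ff 69.1 j [-0.27  0.31  1.44 -0.01  1.39 -0.54]
rot [ 0.006 -0.001  0.003] dcm [0.19 0.   0.14]
```

```bash
python3 -m inch '[{"delta_pos":[0,0,-1],"rot":[0.006,0,0.005],"claw":0},{"delta_pos":[0,0,-1],"rot":[0,0,0],"claw":0},{"delta_pos":[0,0,-0.6],"rot":[0,0,0],"claw":0},{"delta_pos":[0,0,-0.4],"rot":[0,0,0],"claw":0},{"delta_pos":[0,0,-0.4],"rot":[0,0,0],"claw":0},{"delta_pos":[0,0,0],"rot":[0,0,0],"claw":0}]' 100|grep force; python3 bar.py 617 -84 97 15.9
python3 - <<'E'
from h import *
p=env.get_obs()['position']
for nm in('side','top'):
    im=env.grab_frame(nm);cv2.imwrite(f'pics/{nm}13.png',im)
yaw=np.radians(15.9);xp=np.array([np.cos(yaw),np.sin(yaw),0]);yp=np.array([-np.sin(yaw),np.cos(yaw),0]);z=np.array([0,0,1])
axis=p+[0,0,41]
hs=cv2.cvtColor(cv2.imread('pics/top13.png'),cv2.COLOR_BGR2GRAY)
# bar cross sections in the top image at free ends
for s in(-135,-120,-105,105,120,135):
    u=proj('top',axis+s*yp); print(s,u.round(1),' '.join('%d'%hs[int(round(u[1]))+k,int(round(u[0]))] for k in range(-9,10)))
hs=cv2.cvtColor(cv2.imread('pics/side13.png'),cv2.COLOR_BGR2GRAY)
for s in(-135,-110,-80,80,110,135):
    u=proj('side',axis+s*yp); print(s,u.round(1),' '.join('%d'%hs[int(round(u[1]))+k,int(round(u[0]))] for k in range(-12,13)))
E
```

```text
wrist_force: [0.8, 0.7, -2.6]
finger_force: 97.8
t 22.7 p [614.4 -77.3 157.1] F [ 0.8  0.7 -2.6] Mo [-0.05 -0.05 -0.05] w 14.4 ff 97.8 j [-0.27  0.33  1.47  0.    1.33 -0.55]
rot [-0.003  0.001 -0.007] dcm [ 0.26 -0.67 -6.01]
-135 [424.2 195.7] 88 87 85 84 92 124 148 161 167 162 150 128 101 88 89 87 85 86 87
-120 [417.9 197.5] 129 129 126 122 114 111 120 138 148 152 149 136 120 94 88 88 87 86 87
-105 [411.6 199.3] 127 125 120 112 105 95 93 90 85 80 81 90 98 107 112 118 122 126 129
105 [322.7 224.5] 91 93 92 84 65 50 48 50 50 52 51 50 49 47 55 78 99 97 93
120 [316.3 226.3] 92 94 114 136 109 65 47 50 51 51 51 50 49 49 69 121 150 112 90
135 [309.9 228.1] 93 93 91 83 60 49 50 52 53 54 53 51 49 48 55 73 89 93 93
-135 [429.1 219.6] 153 151 154 159 165 168 171 169 189 206 216 202 183 162 139 114 92 129 160 156 151 151 154 157 159
-110 [416.8 215.7] 155 160 163 165 168 173 173 169 186 200 213 204 184 166 142 116 93 123 147 152 153 157 158 158 164
-80 [402.5 211. ] 161 166 171 173 171 170 170 169 123 113 119 178 183 166 144 119 96 88 146 155 159 163 166 164 162
80 [332.1 188.3] 127 111 111 123 113 94 91 91 92 136 185 196 190 174 155 133 107 87 79 84 86 85 85 84 84
110 [320.  184.4] 241 242 242 241 240 207 130 151 96 58 55 56 57 56 54 52 49 45 42 38 86 97 97 96 96
135 [310.1 181.2] 181 202 191 181 154 153 148 140 74 49 51 53 56 56 56 55 53 51 48 51 87 93 104 106 106
```

```bash
python3 - <<'E'
from m import *
yaw=np.radians(15.9);xp=np.array([np.cos(yaw),np.sin(yaw),0]);yp=np.array([-np.sin(yaw),np.cos(yaw),0]);z=np.array([0,0,1.])
L=lambda x,y,zz:x*xp+y*yp+zz*z
# local x of patches seen in both views if they are on z plane / tri
for n,a,b in(('L',D(103,492),E_(485,440)),('R',D(290,560),E_(660,393))):
    t,e=tri(a,b); print(n,(t@xp).round(1),(t@yp).round(1),t[2].round(1),e)
s=cv2.cvtColor(cv2.imread('pics/side0.png'),6);t=cv2.cvtColor(cv2.imread('pics/top0.png'),6)
for r in range(196,234): print(r,' '.join('%3d'%v for v in s[r,334:356]))
for r in range(206,224): print(r,' '.join('%3d'%v for v in t[r,334:356]))
for dx in(-20,-10,0,10,20):
    print(dx,[proj('side',L(570+dx,-193.5-0-6,h)).round(1).tolist() for h in(130,148,178)],proj('top',L(570+dx,-193.5,130)).round(1),proj('top',L(570+dx,-193.5,178)).round(1))
E
```

```text
L 574.0 -195.0 129.6 2.3875883595579563
R 573.2 -305.1 128.0 0.6236303420852841
196  82  79  77  87 119 156 155 155 153 150 146 121  67  72  74  87 111 153 151 150 149 150
197  82  78  76  79  94 107 120 157 157 156 149 119  64  64  63  65  93 156 155 152 152 150
198  81  77  72  66  76  88  93 120 157 157 147  90  63  62  60  60  89 155 156 155 154 152
199  80  77  72  63  55  66  79  92 119 157 147  81  62  63  59  71 120 150 152 154 155 156
200  80  76  73  72  68  57  55  69  85 118 143  66  62  61  56  68 129 153 151 151 153 156
201  79  76  74  76  81  78  62  56  68 113 119  62  62  60  57  76 153 156 152 152 152 152
202  79  76  75  81  85  84  80  73  69  95  89  61  60  61  62  89 159 159 158 156 153 153
203  79  76  78  85  85  85  85  83  91 117  72  61  61  59  64 106 157 159 161 160 158 156
204  79  82 115 148 109 103  85  86 100 135  76  61  61  59  62 101 145 157 160 159 161 159
205  80  91 147 189 183 176 156 154 141 134  65  61  61  56  46  68 110 112 145 157 159 161
206  80  86  96 112 136 176 185 159 124 121  61  60  61  58  43  51  58  66 120 155 157 158
207  87 
[... 3832 characters left out ...]
 91  92  93  93  92  93
221  91  91  91  91  91  91  91  89  97 135 167 179 180 175 143 105  88  90  92  93  91  92
222  91  91  91  92  93  92  93  91  94 122 161 179 180 175 152 111  81  79  89  92  93  93
223  91  92  92  92  93  93  93  93  93 111 155 176 177 170 156 122  85  73  80  90  93  94
-20 [[342.1, 224.7], [342.3, 217.8], [342.5, 206.0]] [347.7 229.7] [348.5 227.2]
-10 [[344.5, 222.3], [344.7, 215.5], [344.9, 203.7]] [346.6 225.7] [347.3 223. ]
0 [[346.8, 220.0], [347.0, 213.1], [347.3, 201.3]] [345.4 221.7] [346.1 218.9]
10 [[349.1, 217.6], [349.3, 210.8], [349.7, 199.1]] [344.3 217.8] [344.9 214.8]
20 [[351.4, 215.3], [351.6, 208.5], [352.0, 196.8]] [343.1 213.8] [343.7 210.7]
```

```bash
python3 - <<'E'
from m import *
yaw=np.radians(15.9);xp=np.array([np.cos(yaw),np.sin(yaw),0]);yp=np.array([-np.sin(yaw),np.cos(yaw),0])
t=cv2.cvtColor(cv2.imread('pics/top0.png'),6)
for c0,r0 in((343,216),(387,204)):
    for r in range(r0,r0+20): 
        q=plane('top',(c0+3,r),129); print(r,' '.join('%3d'%v for v in t[r,c0:c0+12]),(q@xp).round(1))
E
```

```text
216  83  66  63  62  63  69  82  89  91  90  90  90 583.1
217  88  75  71  74  75  76  84  90  91  90  92  91 580.8
218 112 105 110 116 114  96  88  90  90  91  92  91 578.5
219 135 146 158 167 155 116  90  89  92  93  92  92 576.1
220 145 169 179 181 171 132  97  91  92  93  93  92 573.8
221 135 167 179 180 175 143 105  88  90  92  93  91 571.5
222 122 161 179 180 175 152 111  81  79  89  92  93 569.2
223 111 155 176 177 170 156 122  85  73  80  90  93 566.8
224 104 144 164 160 140 129 112  91  75  74  84  91 564.5
225  94 115 126 120 108 104 101  98  86  80  86  92 562.2
226  92  94  92  93  98 105 110 114 112 100  93  93 559.9
227  92  86  80  88 110 124 131 135 133 112  97  92 557.5
228  93  87  81  92 120 136 133 126 118 104  93  90 555.2
229  94  90  84  87 104 114 107 100  96  93  91  92 552.9
230  94  93  89  88  93  96  92  92  92  91  92  92 550.6
231  92  92  91  91  92  91  92  92  92  93  94  94 548.3
232  92  93  92  92  92  92  93  94  93  94  94  94 545.9
233  94  93  94  94  94  94  95  94  93  93  93  93 543.6
234  94  94  95  94  95  94  94  94  92  93  93  93 541.
[... 519 characters left out ...]
65.7
212  87 113 116  98  93  99  99 100 104 105 104  96 563.4
213  84  93  87  75  79  92 105 115 122 127 122 104 561.0
214  82  79  74  70  75  96 120 134 138 135 126 106 558.7
215  83  75  72  72  77  97 120 124 119 111 102  95 556.4
216  86  79  76  76  80  87  98  98  96  93  90  91 554.1
217  88  85  82  84  88  89  91  91  91  92  91  91 551.7
218  92  91  90  91  92  92  92  92  93  92  93  92 549.4
219  93  92  93  92  94  94  92  93  95  95  92  93 547.1
220  94  93  94  94  93  93  94  93  94  93  93  94 544.8
221  93  94  93  94  94  94  93  93  93  93  93  93 542.4
222  95  93  94  93  93  93  93  95  92  93  91  92 540.1
223  93  94  93  94  93  92  93  92  92  92  93  93 537.8
```

```bash
cat >> bar.py <<'E'
yw=np.radians(15.9);xp=np.array([np.cos(yw),np.sin(yw),0]);yp=np.array([-np.sin(yw),np.cos(yw),0]);F=o['wrist_force']
print('local x %.1f y %.1f  Flocal x %.1f y %.1f z %.1f'%(p@xp,p@yp,F@xp,F@yp,F[2]))
E
python3 -m inch '[{"delta_pos":[0.08,-0.29,0],"rot":[0,0,0],"claw":0},{"delta_pos":[0.08,-0.29,-0.3],"rot":[0,0,0],"claw":0},{"delta_pos":[0,0,-0.3],"rot":[0,0,0],"claw":0},{"delta_pos":[0,0,-0.3],"rot":[0,0,0],"claw":0},{"delta_pos":[0,0,0],"rot":[0,0,0],"claw":0}]'|grep force; python3 bar.py 617 -84 97 15.9
```

```text
wrist_force: [-0.3, 0.1, -3.8]
finger_force: 97.8
t 23.3 p [615.8 -83.7 147.7] F [-0.3  0.1 -3.8] Mo [-0.11  0.03  0.  ] w 14.4 ff 97.8 j [-0.28  0.35  1.48  0.    1.32 -0.56]
rot [-0.003  0.001 -0.006] dcm [ 0.12 -0.03 -5.07]
local x 569.3 y -249.2  Flocal x -0.2 y 0.2 z -3.8
```

```bash
python3 -m inch '[{"delta_pos":[0,0,-0.3],"rot":[0,0,0],"claw":0},{"delta_pos":[0,0,-0.3],"rot":[0,0,0],"claw":0},{"delta_pos":[0,0,-0.3],"rot":[0,0,0],"claw":0}]'|grep force; python3 bar.py 617 -84 97 15.9
```

```text
wrist_force: [0.2, 0.1, -2.7]
finger_force: 97.8
t 23.6 p [616.4 -83.8 139.4] F [ 0.2  0.1 -2.7] Mo [-0.03 -0.04 -0.  ] w 14.6 ff 97.8 j [-0.28  0.36  1.48  0.    1.3  -0.56]
rot [-0.002  0.002 -0.006] dcm [ 0.06 -0.02 -4.24]
local x 569.9 y -249.4  Flocal x 0.2 y 0.1 z -2.7
```

```bash
python3 -m inch '[{"delta_pos":[0,0,-0.3],"rot":[0,0,0],"claw":0},{"delta_pos":[0,0,-0.3],"rot":[0,0,0],"claw":0},{"delta_pos":[0,0,-0.3],"rot":[0,0,0],"claw":0}]'|grep -c force; python3 bar.py 617 -84 97 15.9
```

```text
2
t 23.9 p [616.5 -83.8 130.4] F [-1.1 -0.1 -2.2] Mo [-0.16 -0.02 -0.03] w 14.5 ff 97.8 j [-0.28  0.37  1.49  0.    1.28 -0.56]
rot [-0.002  0.002 -0.006] dcm [ 0.05 -0.02 -3.34]
local x 569.9 y -249.5  Flocal x -1.1 y 0.2 z -2.2
```

```bash
python3 -m inch '[{"delta_pos":[0,0,-0.3],"rot":[0,0,0],"claw":0},{"delta_pos":[0,0,-0.3],"rot":[0,0,0],"claw":0}]'|grep -c force; python3 bar.py 617 -84 97 15.9
```

```text
2
t 24.1 p [616.4 -83.8 124.4] F [-1.6  0.7 -1.5] Mo [-0.13  0.11 -0.01] w 14.6 ff 98.2 j [-0.28  0.37  1.5   0.    1.27 -0.56]
rot [-0.002  0.002 -0.006] dcm [ 0.06 -0.02 -2.74]
local x 569.9 y -249.5  Flocal x -1.4 y 1.1 z -1.5
```

```bash
python3 -m inch '[{"delta_pos":[0,0,-0.2],"rot":[0,0,0],"claw":0},{"delta_pos":[0,0,-0.2],"rot":[0,0,0],"claw":0}]'|grep -c force; python3 bar.py 617 -84 97 15.9
```

```text
2
t 24.3 p [615.9 -84.1 121.7] F [-5.5 -0.   7.3] Mo [-0.08  0.99  0.04] w 14.6 ff 99.4 j [-0.28  0.37  1.5   0.    1.27 -0.56]
rot [-0.002  0.001 -0.006] dcm [ 0.11  0.01 -2.47]
local x 569.3 y -249.6  Flocal x -5.3 y 1.5 z 7.3
```

```bash
python3 -m inch '[{"delta_pos":[0,0,-0.2],"rot":[0,0,0],"claw":0},{"delta_pos":[0,0,-0.2],"rot":[0,0,0],"claw":0}]'|grep -c force; python3 bar.py 617 -84 97 15.9
```

```text
2
t 24.5 p [616.  -84.5 119.3] F [-7.9 -0.6 10.6] Mo [-0.1   1.35  0.07] w 14.3 ff 99.8 j [-0.28  0.38  1.5   0.    1.26 -0.56]
rot [-0.001  0.002 -0.006] dcm [ 0.1   0.05 -2.23]
local x 569.3 y -250.0  Flocal x -7.7 y 1.5 z 10.6
```

```bash
python3 -m inch '[{"delta_pos":[0,0,-0.2],"rot":[0,0,0],"claw":0}]'|grep -c force; python3 bar.py 617 -84 97 15.9
```

```text
2
t 24.6 p [616.1 -84.7 118.1] F [-10.6  -0.5  16.5] Mo [-0.08  1.57  0.01] w 14.3 ff 100.3 j [-0.28  0.38  1.5   0.    1.26 -0.56]
rot [-0.001  0.002 -0.006] dcm [ 0.09  0.07 -2.11]
local x 569.3 y -250.2  Flocal x -10.3 y 2.5 z 16.5
```

```bash
python3 -m inch '[{"delta_pos":[-0.19,-0.05,0],"rot":[0,0,0],"claw":0},{"delta_pos":[0,0,0],"rot":[0,0,0],"claw":0}]'|grep -c force; python3 bar.py 617 -84 97 15.9; python3 -m inch '[{"delta_pos":[0,0,-0.2],"rot":[0,0,0],"claw":0},{"delta_pos":[0,0,-0.1],"rot":[0,0,0],"claw":0}]'|grep -c force; python3 bar.py 617 -84 97 15.9
```

```text
2
t 24.8 p [616.2 -84.6 118. ] F [-2.8  0.9  8. ] Mo [0.06 0.58 0.06] w 14.7 ff 99.3 j [-0.28  0.37  1.51  0.    1.26 -0.56]
rot [-0.001  0.007 -0.006] dcm [ 0.08  0.06 -2.1 ]
local x 569.4 y -250.2  Flocal x -2.5 y 1.7 z 8.0
2
t 25.0 p [616.3 -84.8 117.2] F [-8.1  2.5 18.3] Mo [0.22 1.34 0.04] w 14.2 ff 100.7 j [-0.28  0.38  1.51  0.    1.25 -0.56]
rot [-0.001  0.007 -0.006] dcm [ 0.07  0.08 -2.02]
local x 569.5 y -250.4  Flocal x -7.2 y 4.6 z 18.3
```

```bash
python3 -m inch '[{"delta_pos":[0,0,-0.2],"rot":[0,0,0],"claw":0},{"delta_pos":[0,0,0],"rot":[0,0,0],"claw":0}]'|grep -c force; python3 bar.py 617 -84 97 15.9
python3 - <<'E'
from h import *
p=env.get_obs()['position']
for nm in('side','top'): cv2.imwrite(f'pics/{nm}14.png',env.grab_frame(nm))
yaw=np.radians(15.9);yp=np.array([-np.sin(yaw),np.cos(yaw),0]);axis=p+[0,0,41]
for nm in('side','top'):
    g=cv2.cvtColor(cv2.imread(f'pics/{nm}14.png'),6)
    for s in(-135,-120,-85,-75,75,85,110,135):
        u=proj(nm,axis+s*yp); print(nm,s,u.round(1),' '.join('%d'%g[int(round(u[1]))+k,int(round(u[0]))] for k in range(-12,13)))
E
```

```text
2
t 25.2 p [616.3 -85.1 113.1] F [-1.8 -0.6  6. ] Mo [-0.17  0.39  0.05] w 14.1 ff 99.5 j [-0.28  0.38  1.51  0.    1.25 -0.56]
rot [-0.     0.007 -0.006] dcm [ 0.07  0.11 -1.61]
local x 569.4 y -250.7  Flocal x -1.9 y -0.1 z 6.0
side -135 [430.2 239.2] 163 155 154 153 157 160 161 162 175 197 212 217 201 180 156 131 106 83 89 93 95 92 92 91 91
side -120 [422.9 236.8] 157 154 156 160 161 160 164 165 182 200 216 211 192 171 125 114 96 67 53 53 60 86 91 91 91
side -85 [406.5 231.2] 158 157 160 166 168 168 165 160 131 135 198 213 196 174 151 125 100 74 56 53 52 51 52 52 54
side -75 [401.9 229.6] 157 162 166 168 167 165 159 146 117 114 121 121 116 154 143 116 92 66 92 110 111 102 83 80 80
side 75 [337.2 207.6] 92 84 69 66 78 83 87 91 106 117 87 75 112 148 136 113 90 88 91 90 91 92 94 93 93
side 85 [333.2 206.2] 89 87 87 87 87 86 85 85 85 133 188 202 200 183 160 136 105 83 82 89 89 90 90 90 91
side 110 [323.3 202.8] 101 100 99 99 96 95 95 83 46 36 37 36 34 31 30 27 23 19 16 80 192 208 207 151 129
side 135 [313.6 199.5] 107 106 105 103 102 101 100 88 52 40 37 38 33 32 30 26 22 18 16 55 86 9
[... 177 characters left out ...]
 120 134 142 150 148 132 114 91 85 86 86 87 88 89 89 89
top -85 [403.8 204.1] 151 151 151 147 144 141 135 130 126 121 111 101 90 79 68 60 56 56 56 61 65 68 73 86 98
top -75 [399.7 205.3] 149 146 143 139 137 133 132 130 128 126 124 121 119 117 114 111 107 101 95 87 77 66 58 56 55
top 75 [338.6 222.6] 88 84 79 85 87 90 92 89 101 131 150 165 168 154 130 111 102 109 115 119 123 125 126 128 128
top 85 [334.5 223.8] 97 111 117 106 101 98 91 88 94 123 147 162 172 164 146 118 87 80 88 94 95 94 92 93 94
top 110 [324.2 226.7] 92 92 93 92 94 92 85 63 48 46 50 51 51 51 50 49 48 60 82 93 96 94 93 94 95
top 135 [314.  229.6] 93 107 144 181 188 187 170 112 59 48 51 51 52 52 50 50 49 60 83 93 95 95 94 94 94
```

It's moving through and the force has dropped. Continue down.

```bash
python3 -m inch '[{"delta_pos":[0,0,-0.2],"rot":[0,0,0],"claw":0},{"delta_pos":[0,0,-0.2],"rot":[0,0,0],"claw":0},{"delta_pos":[0,0,0],"rot":[0,0,0],"claw":0}]'|grep -c force; python3 bar.py 617 -84 97 15.9
```

```text
2
t 25.6 p [616.4 -85.3 107.7] F [-0.5 -1.6  5.3] Mo [-0.63 -0.08 -0.1 ] w 14.4 ff 99.1 j [-0.28  0.39  1.51  0.    1.24 -0.56]
rot [-0.     0.007 -0.006] dcm [ 0.06  0.13 -1.07]
local x 569.5 y -250.9  Flocal x -0.9 y -1.4 z 5.3
```

```bash
python3 -m inch '[{"delta_pos":[0,0,-0.2],"rot":[0,0,0],"claw":0},{"delta_pos":[0,0,-0.2],"rot":[0,0,0],"claw":0},{"delta_pos":[0,0,0],"rot":[0,0,0],"claw":0}]'|grep -c force; python3 bar.py 617 -84 97 15.9
```

```text
2
t 25.9 p [615.9 -84.1 101.3] F [ 5.7 -1.1 -0.7] Mo [-0.22 -0.92  0.04] w 14.6 ff 98.5 j [-0.28  0.39  1.52  0.    1.23 -0.56]
rot [-0.003  0.005 -0.006] dcm [ 0.11  0.01 -0.43]
local x 569.3 y -249.6  Flocal x 5.2 y -2.6 z -0.7
```

```bash
python3 -m inch '[{"delta_pos":[0,0,-0.2],"rot":[0,0,0],"claw":0},{"delta_pos":[0,0,-0.2],"rot":[0,0,0],"claw":0},{"delta_pos":[0,0,0],"rot":[0,0,0],"claw":0}]'|grep -c force; python3 bar.py 617 -84 97 15.9
```

```text
2
t 26.2 p [615.9 -83.9  99.3] F [2.1 0.9 6. ] Mo [ 0.11 -0.46  0.04] w 14.7 ff 99.6 j [-0.28  0.4   1.52  0.    1.22 -0.56]
rot [-0.003  0.005 -0.006] dcm [ 0.11 -0.01 -0.23]
local x 569.3 y -249.4  Flocal x 2.3 y 0.3 z 6.0
```

```bash
python3 -m inch '[{"delta_pos":[0,0,-0.2],"rot":[0,0,0],"claw":0},{"delta_pos":[0,0,-0.1],"rot":[0,0,0],"claw":0},{"delta_pos":[0,0,0],"rot":[0,0,0],"claw":0}]'|grep -c force; python3 bar.py 617 -84 97 15.9
```

```text
2
t 26.5 p [616.  -83.9  99.1] F [-3.1  2.8 17.6] Mo [0.32 0.54 0.01] w 14.5 ff 100.8 j [-0.28  0.4   1.52  0.    1.22 -0.56]
rot [-0.003  0.005 -0.006] dcm [ 0.1  -0.01 -0.21]
local x 569.4 y -249.4  Flocal x -2.2 y 3.6 z 17.6
```

```bash
python3 -m inch '[{"delta_pos":[0,0,-0.15],"rot":[0,0,0],"claw":0},{"delta_pos":[0,0,0],"rot":[0,0,0],"claw":0}]'|grep -c force; python3 bar.py 617 -84 97 15.9
python3 - <<'E'
from h import *
for nm in('side','top'): cv2.imwrite(f'pics/{nm}15.png',env.grab_frame(nm))
p=env.get_obs()['position']
yaw=np.radians(15.9);yp=np.array([-np.sin(yaw),np.cos(yaw),0]);axis=p.copy();axis[2]=138
for nm in('side','top'):
    g=cv2.cvtColor(cv2.imread(f'pics/{nm}15.png'),6)
    for s in(-135,-120,-100,85,110,135):
        u=proj(nm,axis+s*yp); print(nm,s,u.round(1),' '.join('%d'%g[int(round(u[1]))+k,int(round(u[0]))] for k in range(-12,13)))
E
```

```text
2
t 26.7 p [616.  -83.9  99. ] F [-5.8  3.1 23.9] Mo [0.42 1.02 0.05] w 14.5 ff 101.5 j [-0.28  0.4   1.52  0.    1.22 -0.56]
rot [-0.002  0.005 -0.006] dcm [ 0.1  -0.01 -0.2 ]
local x 569.4 y -249.5  Flocal x -4.7 y 4.6 z 23.9
side -135 [428.5 245.4] 161 164 168 169 168 166 163 158 181 200 217 215 195 175 149 124 100 87 91 92 93 91 69 55 52
side -120 [421.4 242.9] 168 168 168 165 160 160 164 173 198 212 217 200 179 155 129 104 88 91 92 94 92 87 61 52 51
side -100 [412.  239.7] 167 164 157 158 164 168 174 176 197 213 213 197 176 151 122 99 70 56 53 54 53 62 56 53 51
side 85 [332.7 212.2] 86 86 85 85 86 87 86 89 107 180 203 203 189 168 144 116 90 83 90 91 91 61 50 50 52
side 110 [322.9 208.8] 94 94 94 94 94 93 93 51 36 36 36 33 32 28 26 24 20 19 79 121 113 101 99 95 68
side 135 [313.2 205.4] 99 98 98 97 97 96 95 85 47 36 36 35 33 31 29 25 22 17 32 111 128 130 130 127 109
top -135 [422.3 199.8] 88 87 87 89 88 87 82 85 115 143 160 169 164 152 128 99 86 86 86 87 86 87 89 89 88
top -120 [416.3 201.5] 125 126 127 127 126 126 124 124 122 116 116 122 138 144 134 116 92 89 87 86 87 88 88 89 90
top -100 [408.3 203.7] 77 86 99 103 106 110 116 122 124 125 126 128 127 125 125 121 119 116 106 96 91 89 85 82 80
top 85 [333.9 224.8] 111 116 105 100 97 92 91 89 99 128 151 167 174 159 131 110 84 85 92 94 94 93 92 93 94
top 110 [323.8 227.7] 93 93 92 93 94 93 86 63 48 49 51 51 50 50 51 47 52 68 90 96 94 94 94 94 96
top 135 [313.7 230.6] 107 144 181 187 188 186 164 101 53 49 51 52 52 52 50 47 52 69 89 96 95 94 94 94 96
```

Hard stop at 99.0, level, at the seat height. Unload, check centring along the bar, then release.

```bash
python3 -m inch '[{"delta_pos":[0,0,0.3],"rot":[0,0,0],"claw":0},{"delta_pos":[0,0,0.2],"rot":[0,0,0],"claw":0},{"delta_pos":[0,0,0],"rot":[0,0,0],"claw":0}]'|grep -c force; python3 bar.py 617 -84 97 15.9
python3 - <<'E'
from h import *
yaw=np.radians(15.9);xp=np.array([np.cos(yaw),np.sin(yaw),0]);yp=np.array([-np.sin(yaw),np.cos(yaw),0])
for nm in('side','top'):
    g=cv2.cvtColor(cv2.imread(f'pics/{nm}15.png'),6)
    for a,b in((-430,-380),(-120,-70)):
        v=[]
        for s in range(a,b,2):
            u=proj(nm,569.5*xp+s*yp+[0,0,139]); v.append(int(cv2.getRectSubPix(g,(1,1),(float(u[0]),float(u[1])))[0,0]))
        print(nm,a,v)
E
```

```text
2
t 27.1 p [615.9 -83.9  99.3] F [4.7 2.3 6.7] Mo [ 0.23 -0.65  0.07] w 14.3 ff 99.0 j [-0.28  0.4   1.52  0.    1.22 -0.56]
rot [-0.003  0.005 -0.006] dcm [ 0.11 -0.01 -0.23]
local x 569.3 y -249.4  Flocal x 5.2 y 0.9 z 6.7
side -430 [236, 202, 138, 89, 86, 92, 93, 93, 93, 93, 93, 92, 93, 93, 92, 87, 91, 167, 191, 193, 192, 193, 193, 192, 192]
side -120 [33, 33, 35, 33, 33, 33, 34, 33, 33, 33, 33, 34, 33, 46, 89, 165, 175, 179, 179, 178, 178, 178, 178, 179, 178]
top -430 [146, 154, 172, 202, 217, 223, 224, 226, 221, 194, 151, 111, 100, 123, 149, 163, 166, 164, 165, 165, 165, 165, 165, 165, 165]
top -120 [52, 51, 52, 52, 51, 52, 52, 51, 55, 63, 78, 91, 94, 95, 95, 94, 95, 99, 107, 131, 166, 204, 221, 224, 224]
```

```bash
python3 -m inch '[{"delta_pos":[0,0,0],"rot":[0,0,0],"claw":0.45},{"delta_pos":[0,0,0],"rot":[0,0,0],"claw":0.45},{"delta_pos":[0,0,0],"rot":[0,0,0],"claw":0.45},{"delta_pos":[0,0,0],"rot":[0,0,0],"claw":0.45},{"delta_pos":[0,0,0.3],"rot":[0,0,0],"claw":0.45},{"delta_pos":[0,0,0.3],"rot":[0,0,0],"claw":0.45}]' 20; python3 bar.py 617 -84 97 15.9
```

```text
time: 27.7
position: [614.2, -84.3, 104.1]
tcp_rot: [0.6, 0.8, 0.001, -0.0]
wrist_force: [-0.3, -0.1, 0.3]
width: 0.451
finger_force: 0.0
t 27.7 p [614.2 -84.3 104.1] F [-0.3 -0.1  0.3] Mo [-0.03 -0.06 -0.01] w 38.4 ff 0.0 j [-0.28  0.39  1.52  0.    1.23 -0.56]
rot [-0.003  0.001 -0.006] dcm [ 0.28  0.03 -0.71]
local x 567.6 y -249.4  Flocal x -0.3 y -0.0 z 0.3
```

```bash
python3 -m inch '[{"delta_pos":[0,0,0.5],"rot":[0,0,0],"claw":0.45},{"delta_pos":[0,0,1],"rot":[0,0,0],"claw":0.45},{"delta_pos":[0,0,2],"rot":[0,0,0],"claw":0.45},{"delta_pos":[0,0,3],"rot":[0,0,0],"claw":0.45},{"delta_pos":[0,0,4],"rot":[0,0,0],"claw":0.45},{"delta_pos":[-3,0,4],"rot":[0,0,0],"claw":0.45},{"delta_pos":[-4,0,3],"rot":[0,0,0],"claw":0.45},{"delta_pos":[-4,0,0],"rot":[0,0,0],"claw":0.45},{"delta_pos":[-4,0,0],"rot":[0,0,0],"claw":0.45},{"delta_pos":[0,0,0],"rot":[0,0,0],"claw":0.45}]'|grep -E 'force|pos'
python3 -m inch '[{"delta_pos":[-4,3,2],"rot":[0,0,0],"claw":0.45},{"delta_pos":[-4,3,2],"rot":[0,0,0],"claw":0.45},{"delta_pos":[-2,4,0],"rot":[0,0,0],"claw":0.45},{"delta_pos":[0,4,0],"rot":[0,0,0],"claw":0.45},{"delta_pos":[0,4,0],"rot":[0,0,0],"claw":0.45},{"delta_pos":[0,0,0],"rot":[0,0,0],"claw":0.45}]'|grep pos
python3 - <<'E'
from h import *
im={}
for nm in('side','top'): im[nm]=env.grab_frame(nm);cv2.imwrite(f'pics/{nm}16.png',im[nm])
s0=cv2.cvtColor(cv2.imread('pics/side0.png'),6);s1=cv2.cvtColor(im['side'],6);g=cv2.cvtColor(im['top'],6)
for r in range(192,226,1): print(r,' '.join('%3d'%v for v in s0[r,336:356]),'|',' '.join('%3d'%v for v in s1[r,336:356]))
for r in range(208,232,2): print(r,' '.join('%3d'%v for v in s0[r,382:402]),'|',' '.join('%3d'%v for v in s1[r,382:402]))
yaw=np.radians(15.9);xp=np.array([np.cos(yaw),np.sin(yaw),0]);yp=np.array([-np.sin(yaw),np.cos(yaw),0])
for s in(-385,-350,-280,-250,-220,-160,-120):
    for nm,q in(('side',s1),('top',g)):
        u=proj(nm,569.5*xp+s*yp+[0,0,138]); print(nm,s,' '.join('%d'%q[int(round(u[1]))+k,int(round(u[0]))] for k in range(-9,10)))
for r in range(237,247):
    w=g[r,402:413].astype(float)-80; w[w<25]=0; print(r,((w*np.arange(402,413)).sum()/w.sum()).round(2),end=' ')
E
```

```text
position: [460.3, -83.6, 279.7]
wrist_force: [-0.0, -0.7, 1.3]
finger_force: 0.0
position: [370.3, 95.5, 317.7]
192  89 122 156 158 156 154 153 151 151 150 148 148 148 149 150 148 149 150 153 156 |  91 124 159 161 160 158 156 155 153 153 151 151 152 152 153 152 152 153 156 158
193  88 120 152 154 157 159 157 154 153 152 151 150 149 149 149 150 150 148 150 152 |  89 124 154 156 160 162 159 157 157 154 153 152 152 152 151 153 152 151 152 156
194  87 123 153 151 150 152 150 149 151 154 153 152 151 150 149 149 150 151 150 149 |  88 126 156 155 154 155 153 151 155 156 156 155 154 153 152 151 153 154 153 153
195  80 107 155 155 152 152 149 147 147 140  97 110 117 142 151 150 148 149 150 150 |  81 108 159 157 156 155 152 150 150 142  99 111 119 143 155 153 152 152 154 153
196  77  87 119 156 155 155 153 150 146 121  67  72  74  87 111 153 151 150 149 150 |  79  88 122 159 158 158 157 154 149 124  69  72  76  89 113 156 155 153 152 153
197  76  79  94 107 120 157 157 156 149 119  64  64  63  65  93 156 155 152 152 150 |  77  81  97 111 123 160 160 158 152 121  65  65  64  67  96 159 158 156 
[... 7109 characters left out ...]
de -250 137 107 102 140 150 160 189 203 202 186 166 121 106 85 57 49 75 85 86
top -250 83 80 88 91 90 99 127 151 166 174 165 146 123 96 90 93 93 92 91
side -220 147 151 152 154 158 176 195 203 194 175 153 126 98 76 46 47 80 86 62
top -220 84 83 86 91 91 94 114 141 160 174 172 155 132 107 92 92 93 92 91
side -160 87 87 85 86 61 160 191 196 184 164 142 115 89 74 83 86 87 64 50
top -160 92 92 94 93 91 92 113 134 142 147 135 106 78 56 57 78 92 94 93
side -120 93 92 92 92 56 37 35 34 32 30 28 27 23 20 14 33 111 123 119
top -120 186 190 189 176 126 67 48 50 51 51 51 49 48 49 64 85 95 95 94
237 404.58 238 405.05 239 405.49 240 406.08 241 406.51 242 407.26 243 407.51 244 408.36 245 408.64 246 408.97
```

The catch noses read exactly as in the closed start picture, with the bar seated beneath them. The valve is unchanged. Handing in.

```bash
python3 -c "
from station import env
print(env.close_job())"
```

```text
the job is handed in; nothing more can be done
None
```

The job is handed in at about 29 s of the 54 s: the valve pointer lines up with the rib to within about half a degree, the bar is fully home and about centred in both forks with the catch closed, and the robot is clear. I kept clear of the bolt, tin, socket and wrench but did not re-check their positions at the end.

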